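Fit the lift spring on the sample press

TASK

The sample press is being put back together after cleaning and one guide rod is still without its lift spring. Thread the loose large spring, the same way up as it stands, over the end of the bare rod; where its bottom coil snags on the rod's retaining pin, do not force it but twist it gently until the coil screws under the pin and the spring sits fully home on the collar, then let go. Leave the short spring standing where it is.

Things in the scene. Friction and masses are not known exactly. Their poses are not given: they have to be found in the camera images.
- spring: Loose large compression spring, plain steel, standing upright: outer diameter 31 mm, inner 25 mm, wire 3 mm, 67 mm tall, 30 g, too stiff to compress visibly. Grip it across the coils at any yaw. Origin: centre of its underside; z up its axis; +x points to the free end of the bottom wire. Right-hand coil: turned clockwise (seen from above) it screws downward.
- wire_end (a point): Free end of the spring's bottom wire, cut square, 14 mm from the axis, 1.5 mm above the underside. From here the bottom coil runs flat, counter-clockwise seen from above, for 220 degrees; then the coils rise 21 mm per turn, so above the wire end there is a gap of about 5 mm under the next coil. The top two coils are closed.
- press: Sample press, fixed: aluminium base plate 130 x 310 x 20 mm (x, y, z) on rubber feet, top 32 mm above the bench. Origin: bench level under the plate's centre. A clear chamber (68 mm wide, 90 mm at its foot, top 98 mm above the bench) stands at the centre; the guide rod at y = +110 mm already has its spring; the rod at y = -110 mm is bare.
- rod_end (a point): Top of the domed end of the bare guide rod, on its axis, 78 mm above the collar. The rod is 22 mm in diameter. Axes as the press's.
- rod_seat (a point): Centre of the upper face of the collar (diameter 42 mm) at the foot of the bare rod, 42 mm above the bench; the spring's underside must come to rest on it. It gets there only with the bottom coil screwed under the retaining pin, the wire end some 40 degrees clockwise past the pin. Axes as the press's.
- pin_root (a point): Point on the bare rod's axis at the height of its retaining pin, 8.5 mm above the collar. The pin, 4 mm thick, reaches 20 mm from the axis along the press's +x give or take 1 rad (not reported: feel or look). Landing with the wire end 15 to 130 degrees counter-clockwise of the pin, the spring screws straight on; if it stops 10 mm short, turn back counter-clockwise until it drops.
- short_spring: A short thin spring that belongs elsewhere, standing upright on the bench: outer diameter 20 mm, 40 mm tall. Origin: centre of its underside.

How it is judged:
On the way:
1. the large spring is threaded over the end of the bare rod: upright, round the rod, its underside at least 20 mm below the rod's end (horizontal distance between spring and rod_seat below 0.004 m and z of spring in the frame of rod_seat below 0.058 m and angle between spring's own z axis and vertical below 0.15 rad), for 0.05 s.
At the end, for the whole second after the job is handed in: The large spring stands upright round the bare rod with its underside on the collar (within 1.5 mm of height, 3 mm sideways, 0.06 rad of tilt), which is possible only with its bottom coil screwed under the retaining pin; it is at rest and released (z of spring in the frame of rod_seat below 0.0015 m and horizontal distance between spring and rod_seat below 0.003 m and angle between spring's own z axis and vertical below 0.06 rad and linear speed of spring below 0.01 m/s and contact force between the fingers and spring below 0.1 N); the robot touches nothing.
It fails at once if the spring is forced: pressed against the press, its rod or its pin with more than 20 N (contact force between spring and press above 20 N).
It fails at once if the short spring is moved more than 20 mm (distance of short_spring from where it was at the start of the episode above 0.02 m).
It also fails if it takes over 58 s, if anything falls off the work surface, if the arm or the gripper's body presses on something with over 40 N, if the wrist force passes 120 N, or if a joint passes its speed limit or range.

ROBOT

A 7-joint arm with a two-finger parallel gripper is mounted at the origin on the work surface. World frame = base frame: x ahead of the robot, y to its left, z up, the work surface at z = 0. Lengths are in m, angles in rad, forces in N, time in s.
With the tool pointing down it reaches from about 0.4 to 0.85 m from the base axis. Payload 4.5 kg.
Tool frame: the origin (TCP) lies between the finger pads; the fingertips stand 8 mm ahead of it and the grasp point (between the pads) lies 11 mm behind it; z points along the fingers, y is the direction in which the jaws open and shut (so a half turn about z gives the same grasp; the last joint's range is limited). The gripper opens to 88 mm and grips with 3 to 60 N. Pads are 18 mm wide; open, the fingers measure 123 mm over their backs; the gripper's body (75 mm by 187 mm) begins 45 mm behind the grasp point.
Start: joints at [0.034, 0.689, -0.195, 1.565, 0.157, 0.902, -0.215], TCP at [0.625, 0, 0.247] pointing down, gripper open.
Joint ranges: [-3.01, 3.01], [-0.46, 2.08], [-1.47, 1.51], [0.13, 2.56], [-1, 4.14], [0.04, 2.09], [-2.66, 2.66]. Speed limits (rad/s): [2.57, 2.57, 3.14, 3.14, 3.14, 3.14, 3.14].

INTERFACE

Orientations are given as a unit quaternion [x, y, z, w].
In Python, from plant import r gives the robot as it stands.
- The arm moves only by the tool carry_out, never from a script. Its argument "commands" is a list that holds one entry, the list of rows, each a list of 7 numbers: the turn, a rotation vector about the tool's x, y, z in rad, then the shift along the tool's x, y, z in cm, then the finger opening in cm, from 0 to 8.81. A call has 1 to 10 rows; each row is the pose to reach, as a shift and turn from the pose commanded when the call began, along the tool's axes at that moment; what a row does not reach only later rows make up. A row lasts 1/12 s, in which the tool goes at most 41.7 mm and 7.16 degrees, less where a joint would pass 70% of its speed; a pose out of reach is approached as far as the arm can. A call with a gripper value outside its range is refused whole. The fingers move at their own pace and stop on an object; "force" is the grip in N (left out, the last holds). Time passes only in rows, so rows that repeat a pose let the fingers close. It gives the time, the measured TCP pose, the force and the opening at its end, in the units of the state.
- r.get_state(): the state, without advancing time (a new reading comes with each control period).
- r.snapshot(name): name is "scene" or "side" or "wrist"; returns a dict with "pixels" (480x640x3 uint8, red, green, blue), "mtx" (3x3 intrinsics, pixels), "xyz" and "rotation" of the camera in the world. Camera axes: x right, y down, z forward; pixel columns grow to the right and rows downward; lengths in m; the calibration is good to about 2 mm. A picture is of the moment at which its call begins. There is no depth.
- r.finish_job(): hands the job in, once; it reports no verdict.
The state is a dict: "clock": time; "q": joint angles; "qd": joint speeds; "joint_torque": joint torques, N m; "tool_pos": TCP position; "eef_rot": TCP orientation; "contact_force": force on the tool from outside, world axes, zero at the start; "moment": the same for the moment, N m; "opening": opening from 0.0 (shut) to 1.0 (fully open).
Only numpy, scipy, OpenCV 4.12 (cv2) and the standard library are available. Lean on these libraries where they do the work, as an engineer would, in place of code of your own. Each camera call takes 0.05 s, during which the arm holds its last target.

## Working session

There is one attempt and no reset: what is moved stays moved. The work goes in short steps, Python scripts to look and compute and a tool call to move; the robot and the scene stay as the last step left them, time stands still between calls to the robot, and variables do not carry over. Pictures are saved under pics/ and viewed, and the job is handed in when it is done.

Besides the shell and the picture viewer there is one more tool, called after ">>>" as a command line: name --argument value ..., lists and objects as JSON in quotes. carry_out: Moves the arm, as the interface text tells. Its arguments: {"type":"object","properties":{"commands":{"type":"array"},"force":{"type":"number"}},"required":["commands"]}

```bash
ls; mkdir -p pics
python3 - <<'E'
from plant import r
import cv2,json
s=r.get_state();print(s)
for n in ["scene","side","wrist"]:
    d=r.snapshot(n);cv2.imwrite(f"pics/{n}0.png",d["pixels"][:,:,::-1]);print(n,d["mtx"],d["xyz"],d["rotation"])
E
```

```text
pics
{'clock': 0.0, 'q': array([ 0.03377728,  0.68999084, -0.19451806,  1.56632462,  0.15729828,
        0.90252706, -0.21508414]), 'qd': array([ 0.00010141,  0.00067855, -0.00085648, -0.00046548,  0.00158913,
       -0.00010025, -0.00047413]), 'joint_torque': array([ 3.38560185e-04, -5.27571630e+01, -1.26686912e+00, -1.53434461e+01,
       -5.26333472e-02,  6.56995355e-03,  1.65937727e-04]), 'tool_pos': array([ 6.24380710e-01, -3.34388306e-05,  2.45911031e-01]), 'eef_rot': array([ 7.07063095e-01,  7.07149854e-01, -7.02395167e-04, -6.07913923e-04]), 'contact_force': array([-0.27263379,  0.1370422 ,  0.2463144 ]), 'moment': array([ 0.01925767, -0.01543381, -0.00161102]), 'opening': 1.0018078324650832}
scene [[493.3919229    0.         325.23113134]
 [  0.         493.3919229  245.58137273]
 [  0.           0.           1.        ]] [0.94566194 0.39176092 0.47862316] [ 0.32326226  0.82080895 -0.43493191 -0.180578  ]
side [[445.03465373   0.         319.44203966]
 [  0.         445.03465373 239.39999792]
 [  0.           0.           1.        ]] [ 0.4848545  -0.44449083  0.60071799] [ 0.9430877  -0.04831731  0.02251565 -0.32824393]
wrist [[352.11374381   0.         319.47446936]
 [  0.         352.11374381 237.08010603]
 [  0.           0.           1.        ]] [0.62453081 0.06450915 0.38412506] [ 9.91621529e-01 -2.89344015e-04 -7.88501491e-04  1.29174444e-01]
```

View pics/scene0.png

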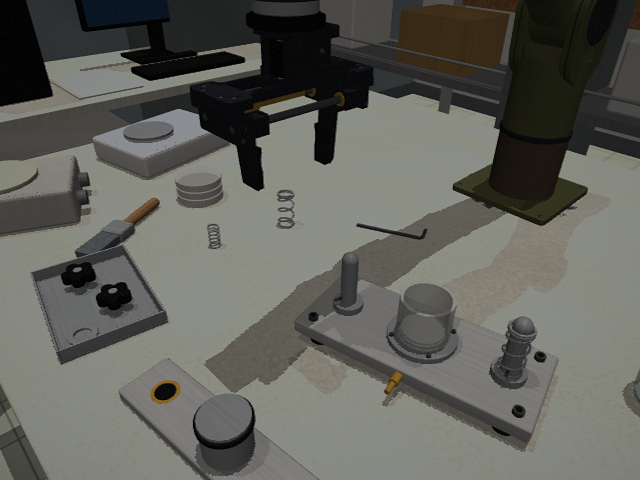

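View pics/side0.png

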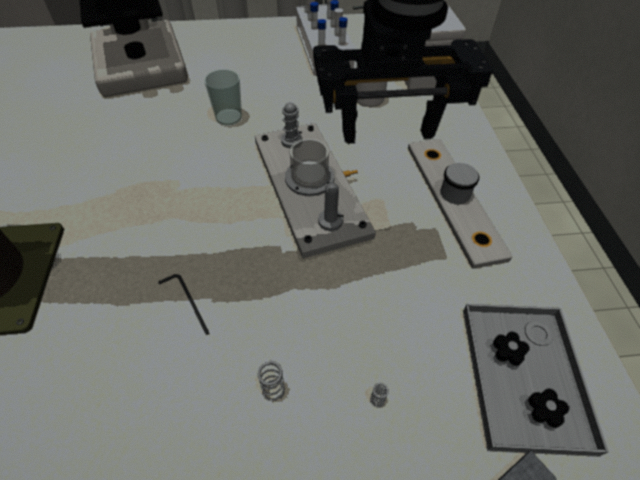

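View pics/wrist0.png

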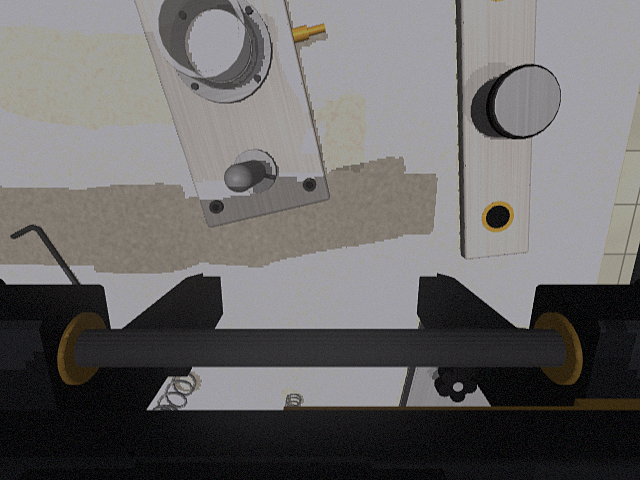

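The three views show the large spring at scene (286,193–228) and side (272,380), the short spring at scene (213,236) and side (379,395), and the bare rod at scene (350,255–305), side (332,185–222) and wrist (240,178). Next I'll enlarge these areas.

```bash
cat > h.py <<'E'
import numpy as np,cv2
from scipy.spatial.transform import Rotation as R
from scipy.optimize import least_squares
def cam(d): return (np.array(d["mtx"]),np.array(d["xyz"]),R.from_quat(d["rotation"]))
def proj(c,p):
    p=np.atleast_2d(p); q=c[2].inv().apply(p-c[1]); return (q[:,:2]/q[:,2:])*[c[0][0,0],c[0][1,1]]+c[0][:2,2]
def ray(c,uv):
    v=np.linalg.inv(c[0])@[uv[0],uv[1],1]; v=c[2].apply(v); return v/np.linalg.norm(v)
def atz(c,uv,z):
    v=ray(c,uv); return c[1]+v*(z-c[1][2])/v[2]
def tri(l):
    A=sum(np.eye(3)-np.outer(ray(c,u),ray(c,u)) for c,u in l); b=sum((np.eye(3)-np.outer(ray(c,u),ray(c,u)))@c[1] for c,u in l)
    return np.linalg.solve(A,b)
def crop(d,x,y,w,h,k,name):
    im=d["pixels"][y:y+h,x:x+w,::-1]; im=cv2.resize(im,None,fx=k,fy=k,interpolation=cv2.INTER_CUBIC); im=np.clip(im*1.3,0,255).astype(np.uint8);cv2.imwrite("pics/"+name,im)
E
python3 - <<'E'
from h import *
from plant import r
S=r.snapshot("scene");D=r.snapshot("side");W=r.snapshot("wrist")
import pickle;pickle.dump((S,D,W),open("s0.pkl","wb"))
a=[]
def c(d,x,y,w,h,k):
    im=d["pixels"][y:y+h,x:x+w,::-1]; return np.clip(cv2.resize(im,None,fx=k,fy=k,interpolation=cv2.INTER_CUBIC)*1.4,0,255).astype(np.uint8)
cv2.imwrite("pics/a.png",np.hstack([c(S,260,180,50,60,8),c(S,325,245,50,75,8)[:480,:400]]) )
cv2.imwrite("pics/b.png",np.hstack([c(D,250,350,50,60,8),c(D,305,175,50,60,8)]) )
cv2.imwrite("pics/c.png",c(W,200,130,90,70,8))
E
```

```text
(no output)
```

View pics/a.png

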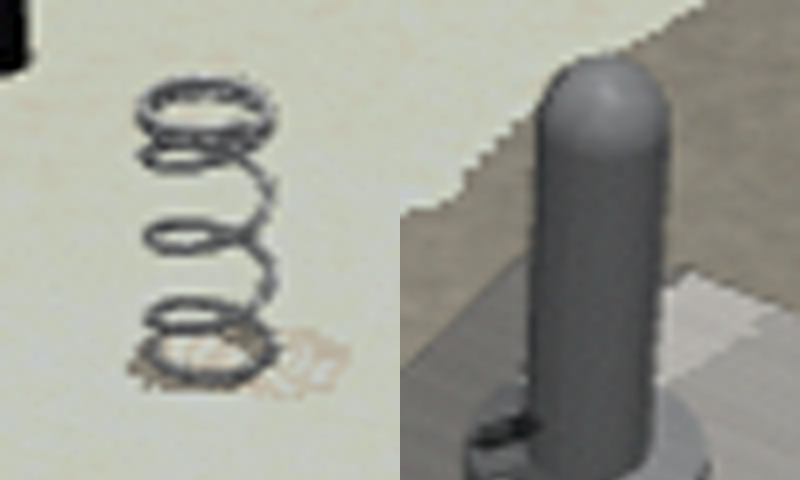

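View pics/b.png

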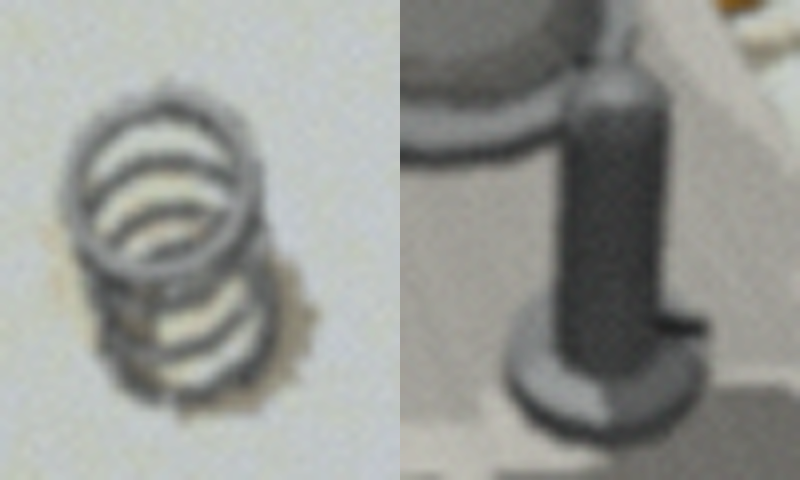

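View pics/c.png

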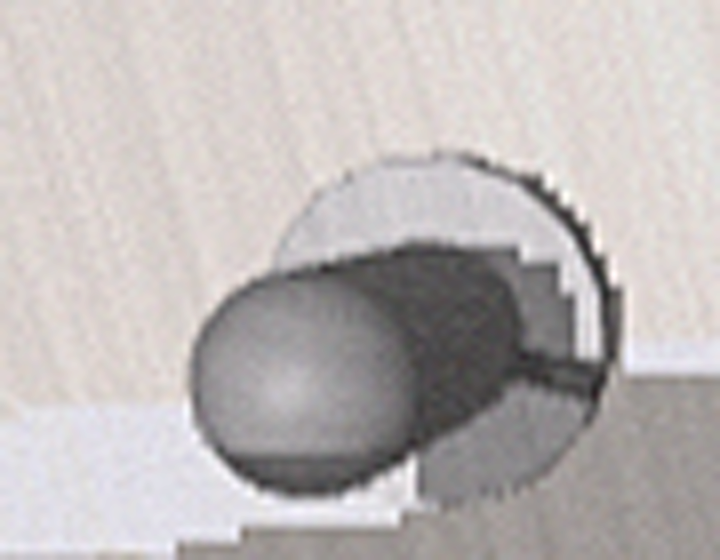

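Run:
```python
from h import *
import pickle
S,D,W=map(cam,pickle.load(open("s0.pkl","rb")))
np.set_printoptions(precision=4,suppress=True)
print("spring top",tri([(S,(285.6,194.1)),(D,(270.4,373.8))]),atz(S,(285.6,194.1),.0655),atz(D,(270.4,373.8),.0655))
print("bot",tri([(S,(286.5,225)),(D,(273.5,392.5))]),atz(S,(286.5,225),.0015),atz(D,(273.5,392.5),.0015))
print("dome",tri([(S,(350.5,259.8)),(D,(332,190)),(W,(237.9,177.9))]))
for c,u in [(S,(350.5,259.8)),(D,(332,190)),(W,(237.9,177.9))]: print(atz(c,u,.109))
print("pin tip",tri([(S,(333.8,300)),(D,(343.5,216)),(W,(275,177.3))]))
for c,u in [(S,(333.8,300)),(D,(343.5,216)),(W,(275,177.3))]: print(atz(c,u,.0505))
# wrist collar circle centre: crop(448,330)
print("collar",atz(W,(200+445/8,130+330/8),.042), atz(D,(305+206/8,175+366/8),.042))
print("short",atz(S,(213,247),0),atz(D,(379,402),0))
# plate: corner directions in wrist
print([atz(W,u,.032) for u in [(209,226),(329,197),(137,5),(287,0)]])
```

```text
spring top [ 0.4515 -0.2255  0.0607] [ 0.4559 -0.2183  0.0655] [ 0.4527 -0.2281  0.0655]
bot [ 0.451  -0.226  -0.0046] [ 0.4565 -0.2181  0.0015] [ 0.452  -0.2287  0.0015]
dome [0.5607 0.0394 0.1079]
[0.5605 0.0409 0.109 ]
[0.5611 0.0378 0.109 ]
[0.5613 0.039  0.109 ]
pin tip [0.5822 0.0343 0.0497]
[0.5828 0.035  0.0505]
[0.5816 0.0338 0.0505]
[0.5827 0.0341 0.0505]
collar [0.5632 0.0391 0.042 ] [0.5606 0.0329 0.042 ]
short [ 0.5954 -0.2487 -0.    ] [ 0.5916 -0.2553  0.    ]
[array([ 0.5109, -0.017 ,  0.032 ]), array([0.634 , 0.0128, 0.032 ]), array([0.4636, 0.183 , 0.032 ]), array([0.596 , 0.1867, 0.032 ])]
```

The wrist view shows the pin as a dark stub from (264,174) to its tip at (275,177). Triangulated, it points about -12° in world, which is -26° from press +x. Now I'll move the wrist camera over the spring.

>>> carry_out --commands '[[[0, 0, 0, -4, -2.3, 0.6, 8.8], [0, 0, 0, -8, -4.6, 1.2, 8.8], [0, 0, 0, -12, -6.9, 1.8, 8.8], [0, 0, 0, -16, -9.2, 2.4, 8.8], [0, 0, 0, -20, -11.5, 3, 8.8], [0, 0, 0, -24, -13.8, 3.6, 8.8], [0, 0, 0, -28, -16, 4.2, 8.8], [0, 0, 0, -30, -17, 4.6, 8.8], [0, 0, 0, -30, -17, 4.6, 8.8], [0, 0, 0, -30, -17, 4.6, 8.8]]]'

```text
clock: 1.13
tool_pos: [0.4511, -0.3053, 0.2]
eef_rot: [0.71, 0.704, -0.002, -0.0]
contact_force: [0.8, -0.7, 0.8]
opening: 1.001
```

Run:
```python
from h import *
from plant import r
import pickle
W=r.snapshot("wrist");S=r.snapshot("scene");D=r.snapshot("side")
pickle.dump((S,D,W),open("s1.pkl","wb"));print(r.get_state()["tool_pos"],proj(cam(W),[.452,-.226,.03]))
cv2.imwrite("pics/w1.png",W["pixels"][:,:,::-1])
```

```text
[ 0.45606668 -0.29866992  0.20089508] [[320.43972055 125.01724952]]
```

View pics/w1.png

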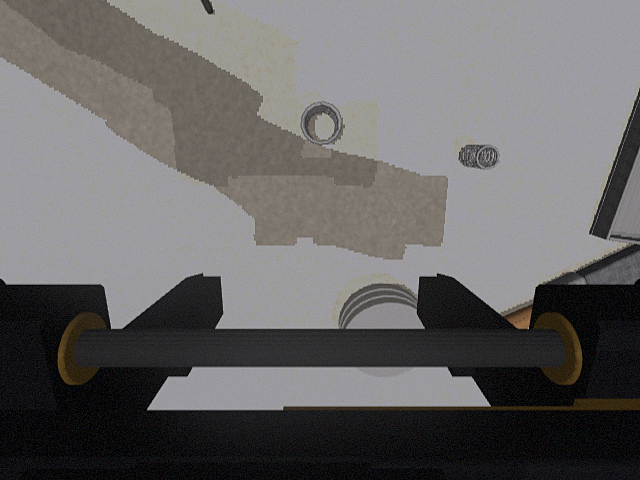

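```bash
cat >> h.py <<'E'
def helix(n=600):
    # theta from 0 at wire end; total chosen so top center z=65.5 with two closed turns at top
    zrise=65.5-1.5-2*3.0; t1=np.deg2rad(220); t2=t1+zrise/21*2*np.pi; t3=t2+4*np.pi
    t=np.linspace(0,t3,n); z=np.where(t<t1,1.5,np.where(t<t2,1.5+(t-t1)/(2*np.pi)*21,np.minimum(65.5,59.5+(t-t2)/(2*np.pi)*3)))
    return np.c_[14*np.cos(t),14*np.sin(t),z]/1000
def render(c,pos,yaw,size,k=4):
    img=np.zeros((size[3]*k,size[2]*k),np.uint8)
    p=R.from_euler('z',yaw).apply(helix())+pos
    uv=(proj(c,p)-[size[0],size[1]]+.5)*k-.5
    depth=np.linalg.norm(p.mean(0)-c[1]); th=max(1,int(round(c[0][0,0]*.003/depth*k)))
    cv2.polylines(img,[np.round(uv*8).astype(np.int32)],False,255,th,cv2.LINE_AA,3)
    return cv2.resize(img,(size[2],size[3]),interpolation=cv2.INTER_AREA).astype(float)/255
E
python3 - <<'E'
from h import *
import pickle
S,D,W=pickle.load(open("s0.pkl","rb"));W1=pickle.load(open("s1.pkl","rb"))[2]
rois=[(S,(262,178,50,62)),(D,(248,350,50,62))]
tg=[]
for d,(x,y,w,h) in rois:
    g=cv2.cvtColor(d["pixels"],cv2.COLOR_RGB2GRAY)[y:y+h,x:x+w].astype(float)
    b=cv2.medianBlur(g.astype(np.uint8),21).astype(float); tg.append(np.clip(b-g,0,80)/80)
def score(i,pos,yaw):
    m=cv2.GaussianBlur(render(cam(rois[i][0]),pos,yaw,rois[i][1]),(0,0),.8); t=tg[i]
    return np.corrcoef(m.ravel(),t.ravel())[0,1]
# per-image fit: free xy, each yaw
from scipy.optimize import minimize
for i,p0 in [(0,(.4562,-.2182)),(1,(.4524,-.2284))]:
    out=[]
    for yd in range(0,360,10):
        f=lambda v:-score(i,np.array([v[0],v[1],0]),np.deg2rad(yd))
        s=minimize(f,p0,method="Nelder-Mead",options=dict(initial_simplex=[p0,(p0[0]+.003,p0[1]),(p0[0],p0[1]+.003)],maxiter=40))
        out.append((round(-s.fun,3),yd,np.round(s.x,4)))
    out.sort(key=lambda a:-a[0])
    print(*out[:9],sep="\n"); print([ (o[1],o[0]) for o in sorted(out,key=lambda o:o[1])])
E
```

```text
(np.float64(0.847), 300, array([ 0.4535, -0.2233]))
(np.float64(0.847), 310, array([ 0.4531, -0.2239]))
(np.float64(0.841), 290, array([ 0.4538, -0.223 ]))
(np.float64(0.841), 320, array([ 0.4527, -0.2242]))
(np.float64(0.831), 280, array([ 0.4543, -0.2226]))
(np.float64(0.831), 330, array([ 0.4523, -0.2247]))
(np.float64(0.819), 270, array([ 0.4546, -0.2222]))
(np.float64(0.816), 340, array([ 0.452 , -0.2251]))
(np.float64(0.805), 260, array([ 0.4551, -0.2217]))
[(0, np.float64(0.779)), (10, np.float64(0.757)), (20, np.float64(0.733)), (30, np.float64(0.708)), (40, np.float64(0.682)), (50, np.float64(0.655)), (60, np.float64(0.629)), (70, np.float64(0.605)), (80, np.float64(0.574)), (90, np.float64(0.552)), (100, np.float64(0.546)), (110, np.float64(0.564)), (120, np.float64(0.584)), (130, np.float64(0.603)), (140, np.float64(0.621)), (150, np.float64(0.638)), (160, np.float64(0.653)), (170, np.float64(0.671)), (180, np.float64(0.691)), (190, np.float64(0.708)), (200, np.float64(0.72)), (210, np.float64(0.732)), (220, np.float64(0.744)), (230, np.float64(0.758)), (240, np.float64(0.
[... 982 characters left out ...]
, (90, np.float64(0.664)), (100, np.float64(0.652)), (110, np.float64(0.667)), (120, np.float64(0.682)), (130, np.float64(0.693)), (140, np.float64(0.701)), (150, np.float64(0.708)), (160, np.float64(0.714)), (170, np.float64(0.721)), (180, np.float64(0.727)), (190, np.float64(0.733)), (200, np.float64(0.738)), (210, np.float64(0.743)), (220, np.float64(0.746)), (230, np.float64(0.748)), (240, np.float64(0.749)), (250, np.float64(0.75)), (260, np.float64(0.752)), (270, np.float64(0.751)), (280, np.float64(0.748)), (290, np.float64(0.746)), (300, np.float64(0.742)), (310, np.float64(0.735)), (320, np.float64(0.727)), (330, np.float64(0.718)), (340, np.float64(0.71)), (350, np.float64(0.704))]
```

Run:
```python
from h import *
import pickle
from scipy.optimize import minimize
S,D,W=pickle.load(open("s0.pkl","rb"));W1=pickle.load(open("s1.pkl","rb"))[2]
print("wrist",atz(cam(W1),(321.5,123),.067))
rois=[(S,(262,178,50,62)),(D,(248,350,50,62)),(W1,(290,92,64,62))]
p0s=[(.4535,-.2233,0),(.4522,-.2265,0),(.453,-.227,0)]
for i in range(3):
    d,(x,y,w,h)=rois[i]
    g=cv2.cvtColor(d["pixels"],cv2.COLOR_RGB2GRAY)[y:y+h,x:x+w]
    b=cv2.medianBlur(g,21).astype(float); t=np.clip(b-g,0,80)/80
    out=[]
    for yd in range(0,360,15):
        f=lambda v:-np.corrcoef(cv2.GaussianBlur(render(cam(d),v,np.deg2rad(yd),rois[i][1]),(0,0),.8).ravel(),t.ravel())[0,1]
        p0=np.array(p0s[i]);s=minimize(f,p0,method="Nelder-Mead",options=dict(initial_simplex=np.vstack([p0,p0+np.eye(3)*.003]),maxiter=80))
        out.append((round(-s.fun,3),yd,np.round(s.x,4).tolist()))
    out.sort(key=lambda a:-a[0]); print(*out[:6],sep="\n")
```

```text
wrist [ 0.45279405 -0.22633064  0.067     ]
(np.float64(0.847), 300, [0.4539, -0.2229, 0.0004])
(np.float64(0.844), 315, [0.4539, -0.2229, 0.0009])
(np.float64(0.837), 285, [0.4542, -0.2227, 0.0001])
(np.float64(0.83), 330, [0.4536, -0.2231, 0.0012])
(np.float64(0.819), 270, [0.4544, -0.2226, -0.0002])
(np.float64(0.807), 345, [0.4538, -0.223, 0.0017])
(np.float64(0.754), 270, [0.4527, -0.2297, 0.0079])
(np.float64(0.753), 255, [0.4525, -0.2282, 0.0037])
(np.float64(0.751), 240, [0.4526, -0.2279, 0.0026])
(np.float64(0.751), 285, [0.4527, -0.2294, 0.0076])
(np.float64(0.748), 225, [0.4526, -0.2279, 0.0021])
(np.float64(0.746), 300, [0.4527, -0.2294, 0.0078])
(np.float64(0.675), 225, [0.4529, -0.2264, 0.0024])
(np.float64(0.675), 240, [0.4529, -0.2265, 0.0039])
(np.float64(0.674), 195, [0.4529, -0.2265, 0.0037])
(np.float64(0.674), 210, [0.453, -0.2264, 0.0016])
(np.float64(0.674), 255, [0.4528, -0.2264, 0.0022])
(np.float64(0.674), 270, [0.4528, -0.2263, 0.002])
```

>>> carry_out --commands '[[[0, 0, 0.12, 3, -0.2, 2, 8.8], [0, 0, 0.24, 6, -0.2, 4, 8.8], [0, 0, 0.36, 7.3, -0.2, 6, 8.8], [0, 0, 0.48, 7.3, -0.2, 8, 8.8], [0, 0, 0.6, 7.3, -0.2, 10, 8.8], [0, 0, 0.7, 7.3, -0.2, 10, 8.8], [0, 0, 0.785, 7.3, -0.2, 10, 8.8], [0, 0, 0.785, 7.3, -0.2, 10, 8.8], [0, 0, 0.785, 7.3, -0.2, 10, 8.8]]]'

```text
clock: 2.03
tool_pos: [0.4543, -0.2251, 0.1009]
eef_rot: [0.923, 0.386, 0.001, -0.0]
contact_force: [-1.1, -0.4, -0.7]
opening: 1.0
```

Run:
```python
from h import *
from plant import r
W=r.snapshot("wrist");S=r.snapshot("scene");D=r.snapshot("side")
s=r.get_state();print(s["tool_pos"],s["q"],R.from_quat(s["eef_rot"]).as_matrix().round(3),s["contact_force"])
im=lambda d,x,y,w,h:cv2.resize(d["pixels"][y:y+h,x:x+w,::-1],(400,400))
cv2.imwrite("pics/2.png",np.hstack([im(S,240,130,110,110),im(D,220,310,110,110)]))
cv2.imwrite("pics/w2.png",W["pixels"][:,:,::-1])
```

```text
[ 0.453697   -0.22634289  0.1010711 ] [ 0.36306692  0.78237921  0.01502628  2.04263006 -0.03616914  0.31588378
 -0.37403708] [[ 0.705  0.709  0.001]
 [ 0.709 -0.705  0.   ]
 [ 0.001  0.001 -1.   ]] [ 0.71127003  0.73022048 -0.11599093]
```

View pics/2.png

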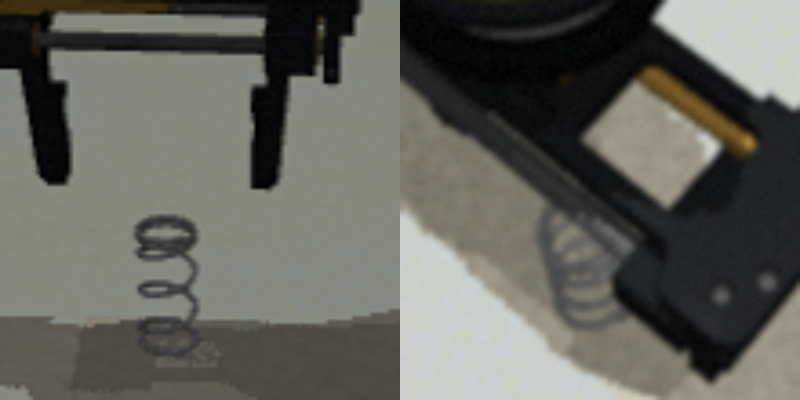

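View pics/w2.png

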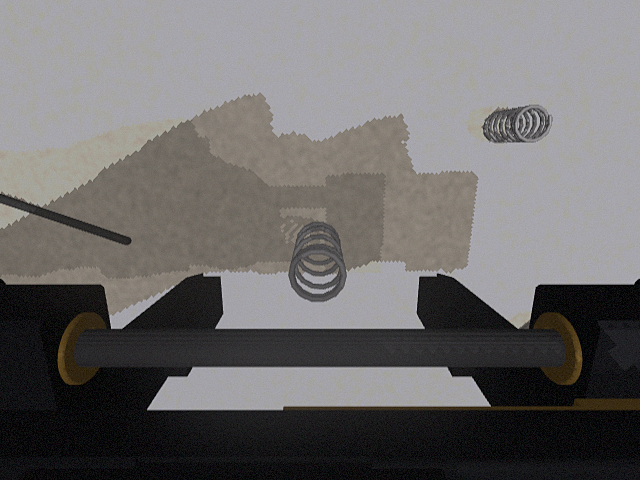

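Run:
```python
from h import *
from plant import r
W=r.snapshot("wrist");c=cam(W)
crop(W,275,210,90,100,6,"w3.png")
from scipy.optimize import minimize
ro=(280,212,76,96)
g=cv2.cvtColor(W["pixels"],cv2.COLOR_RGB2GRAY)[212:308,280:356]
t=np.clip(170-g.astype(float),0,90)
b=cv2.medianBlur(g,31).astype(float);t=np.clip(b-g,0,80)/80
out=[]
for yd in range(0,360,15):
    f=lambda v:-np.corrcoef(cv2.GaussianBlur(render(c,np.array([v[0],v[1],0]),np.deg2rad(yd),ro),(0,0),.8).ravel(),t.ravel())[0,1]
    p0=np.array([.4528,-.2263]);s=minimize(f,p0,method="Nelder-Mead",options=dict(initial_simplex=np.vstack([p0,p0+np.eye(2)*.003]),maxiter=60))
    out.append((round(-s.fun,3),yd,np.round(s.x,4).tolist()))
out.sort(key=lambda a:-a[0]); print(*out[:24],sep="\n")
p=out[0]
im=cv2.resize(W["pixels"][212:308,280:356,::-1],None,fx=6,fy=6)
cv2.imwrite("pics/w4.png",np.hstack([im]+[]))
```

```text
(np.float64(0.601), 330, [0.4522, -0.2262])
(np.float64(0.6), 315, [0.4523, -0.2261])
(np.float64(0.598), 345, [0.4521, -0.2263])
(np.float64(0.595), 300, [0.4524, -0.2261])
(np.float64(0.592), 0, [0.452, -0.2264])
(np.float64(0.59), 285, [0.4525, -0.2259])
(np.float64(0.582), 15, [0.452, -0.2265])
(np.float64(0.581), 270, [0.4525, -0.2258])
(np.float64(0.573), 30, [0.452, -0.2266])
(np.float64(0.568), 255, [0.4526, -0.2258])
(np.float64(0.563), 45, [0.452, -0.2267])
(np.float64(0.555), 240, [0.4527, -0.2258])
(np.float64(0.554), 60, [0.452, -0.2266])
(np.float64(0.546), 75, [0.452, -0.2266])
(np.float64(0.541), 225, [0.4526, -0.2258])
(np.float64(0.537), 90, [0.452, -0.2266])
(np.float64(0.53), 105, [0.452, -0.2266])
(np.float64(0.529), 210, [0.4526, -0.2258])
(np.float64(0.523), 120, [0.4519, -0.2266])
(np.float64(0.518), 135, [0.452, -0.2265])
(np.float64(0.518), 195, [0.4526, -0.2259])
(np.float64(0.513), 150, [0.4521, -0.2263])
(np.float64(0.513), 165, [0.4523, -0.2261])
(np.float64(0.512), 180, [0.4524, -0.226])
```

View pics/w3.png

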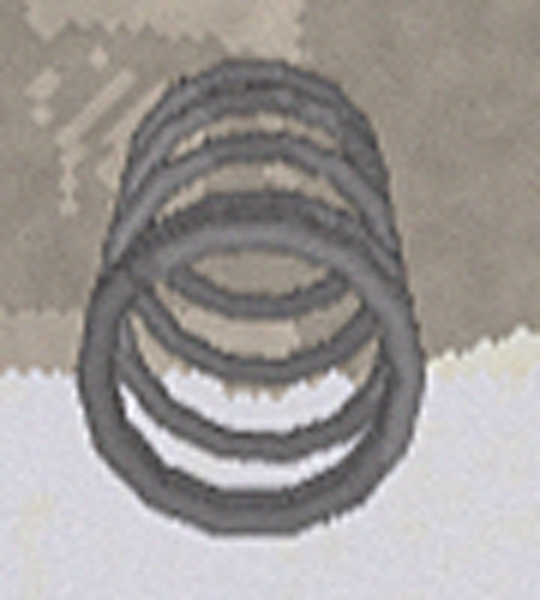

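Run:
```python
from h import *
from plant import r
W=r.snapshot("wrist");c=cam(W)
cv2.imwrite("pics/w5.png",cv2.resize(np.clip(W["pixels"][215:265,290:346,::-1]*1.6,0,255).astype(np.uint8),None,fx=12,fy=12,interpolation=cv2.INTER_CUBIC))
C=np.array([.4523,-.2262,0]);u=np.array([1,1,0])/2**.5
for s in (1,-1):
  for z in range(0,70,3):
    p=proj(c,C+s*.014*u+[0,0,(z+1.5)/1000])[0]; print(s,z+1.5,((p-[275,210])*6).round(0),end=" ")
  print()
```

```text
1 1.5 [252.  65.] 1 4.5 [252.  71.] 1 7.5 [252.  77.] 1 10.5 [251.  82.] 1 13.5 [251.  88.] 1 16.5 [251.  94.] 1 19.5 [251. 101.] 1 22.5 [251. 107.] 1 25.5 [251. 114.] 1 28.5 [250. 121.] 1 31.5 [250. 128.] 1 34.5 [250. 135.] 1 37.5 [250. 142.] 1 40.5 [249. 150.] 1 43.5 [249. 158.] 1 46.5 [249. 166.] 1 49.5 [249. 174.] 1 52.5 [249. 183.] 1 55.5 [248. 191.] 1 58.5 [248. 200.] 1 61.5 [248. 210.] 1 64.5 [247. 219.] 1 67.5 [247. 229.] 1 70.5 [247. 240.] 
-1 1.5 [252. 297.] -1 4.5 [252. 305.] -1 7.5 [252. 313.] -1 10.5 [252. 322.] -1 13.5 [251. 330.] -1 16.5 [251. 339.] -1 19.5 [251. 349.] -1 22.5 [251. 358.] -1 25.5 [251. 368.] -1 28.5 [250. 377.] -1 31.5 [250. 388.] -1 34.5 [250. 398.] -1 37.5 [250. 409.] -1 40.5 [250. 420.] -1 43.5 [249. 431.] -1 46.5 [249. 443.] -1 49.5 [249. 454.] -1 52.5 [249. 467.] -1 55.5 [248. 479.] -1 58.5 [248. 492.] -1 61.5 [248. 506.] -1 64.5 [248. 520.] -1 67.5 [247. 534.] -1 70.5 [247. 549.]
```

View pics/w5.png

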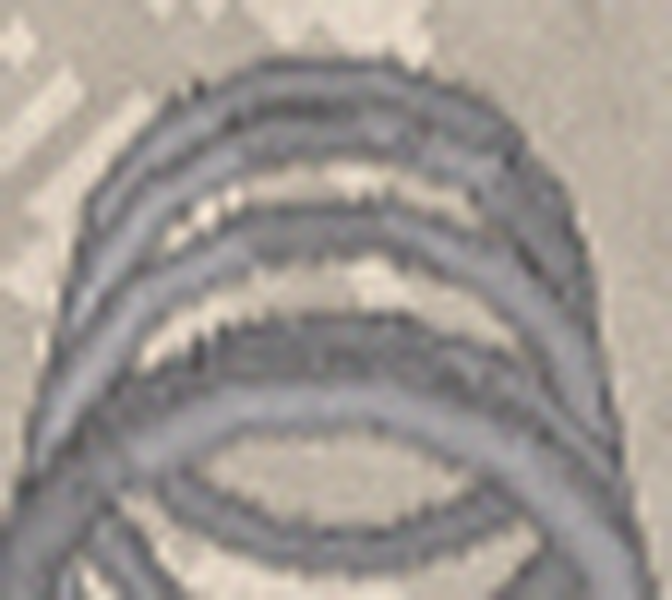

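The helix model, checked against the coil heights in the wrist view, puts the wire end at about 308° world (±15°). The spring is centred at (0.4525, -0.2262). Next I'll descend and grip.

>>> carry_out --commands '[[[0, 0, 0, -0.08, 0, 2.5, 8.8], [0, 0, 0, -0.08, 0, 4.5, 8.8], [0, 0, 0, -0.08, 0, 5.8, 8.8], [0, 0, 0, -0.08, 0, 6.2, 8.8], [0, 0, 0, -0.08, 0, 6.2, 6], [0, 0, 0, -0.08, 0, 6.2, 2.5], [0, 0, 0, -0.08, 0, 6.2, 2.5], [0, 0, 0, -0.08, 0, 6.2, 2.5], [0, 0, 0, -0.08, 0, 6.2, 2.5], [0, 0, 0, -0.08, 0, 6.2, 2.5]]]' --force 10

```text
clock: 3.12
tool_pos: [0.4528, -0.2277, 0.0393]
eef_rot: [0.924, 0.383, 0.0, 0.0]
contact_force: [-0.9, -0.3, -1.0]
opening: 0.572
```

Run:
```python
from h import *
from plant import r
W=r.snapshot("wrist");S=r.snapshot("scene")
s=r.get_state();print(s["tool_pos"],s["opening"]*88.1,s["contact_force"])
im=lambda d,x,y,w,h:cv2.resize(d["pixels"][y:y+h,x:x+w,::-1],(400,400))
cv2.imwrite("pics/4.png",np.hstack([im(S,240,130,110,110),im(W,250,200,140,140)]))
```

```text
[ 0.45264731 -0.2275962   0.03902652] 41.66208962505257 [0.43302878 0.07212016 0.74683011]
```

View pics/4.png

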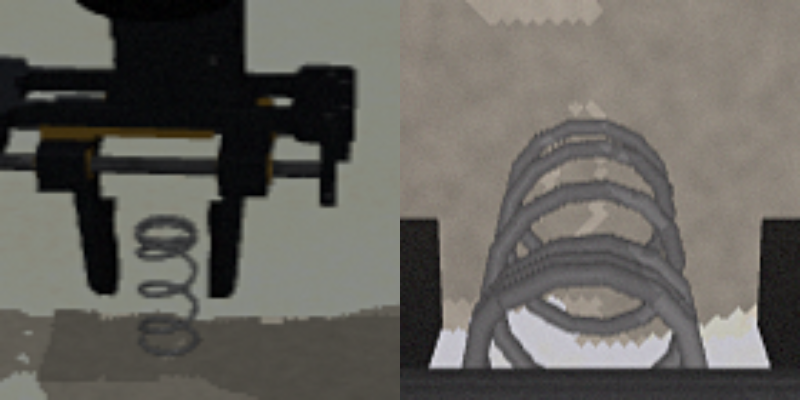

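>>> carry_out --commands '[[[0, 0, 0, 0, 0, 0, 2.5], [0, 0, 0, 0, 0, 0, 2.5], [0, 0, 0, 0, 0, 0, 2.5], [0, 0, 0, 0, 0, 0, 2.5], [0, 0, 0, 0, 0, 0, 2.5], [0, 0, 0, 0, 0, 0, 2.5]]]'

```text
clock: 3.72
tool_pos: [0.4524, -0.2275, 0.0387]
eef_rot: [0.924, 0.383, -0.0, -0.0]
contact_force: [0.5, 0.4, 0.7]
opening: 0.336
```

Run:
```python
from h import *
from plant import r
W=r.snapshot("wrist")
s=r.get_state();print(s["tool_pos"],s["opening"]*88.1,s["contact_force"])
cv2.imwrite("pics/5.png",W["pixels"][150:400,170:470,::-1].repeat(2,0).repeat(2,1))
```

```text
[ 0.45240923 -0.22750857  0.03872341] 29.11325811619063 [ 0.12258344 -0.07478477  1.51763586]
```

View pics/5.png

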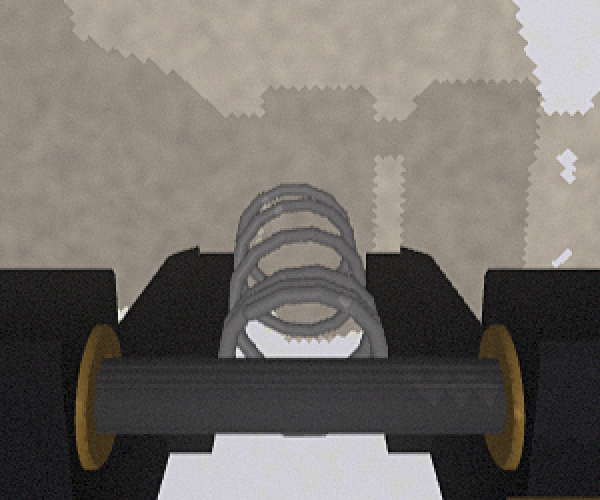

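>>> carry_out --commands '[[[0, 0, 0, 0, 0, -1.5, 2.5], [0, 0, 0, 0, 0, -4.5, 2.5], [0, 0, -0.1, 0, 0, -8, 2.5], [0, 0, -0.2, 0, 0, -11.5, 2.5], [0, 0, -0.3, 2, -0.8, -14, 2.5], [0, 0, -0.4, 5, -2.1, -15, 2.5], [0, 0, -0.5, 8.5, -3.6, -15.5, 2.5], [0, 0, -0.6, 12, -5.1, -15.5, 2.5], [0, 0, -0.7, 15.5, -6.6, -15.5, 2.5], [0, 0, -0.8, 19, -8, -15.5, 2.5]]]'

```text
clock: 4.6
tool_pos: [0.5304, -0.0348, 0.194]
eef_rot: [0.7, 0.714, 0.0, 0.0]
contact_force: [0.7, -0.4, -0.2]
opening: 0.331
```

Run:
```python
from h import *
from plant import r
W=r.snapshot("wrist");S=r.snapshot("scene")
s=r.get_state();print(s["tool_pos"],s["q"],R.from_quat(s["eef_rot"]).as_matrix().round(3).tolist())
im=lambda d,x,y,w,h:cv2.resize(d["pixels"][y:y+h,x:x+w,::-1],(400,400))
cv2.imwrite("pics/6.png",np.hstack([im(S,240,130,200,200),im(W,150,150,300,300)]))
```

```text
[ 0.5329414  -0.02825811  0.19401956] [ 0.07436136  0.64485901 -0.16962511  1.8998202   0.16896268  0.60618602
 -0.17247951] [[-0.028, 1.0, 0.004], [1.0, 0.028, 0.006], [0.006, 0.004, -1.0]]
```

View pics/6.png

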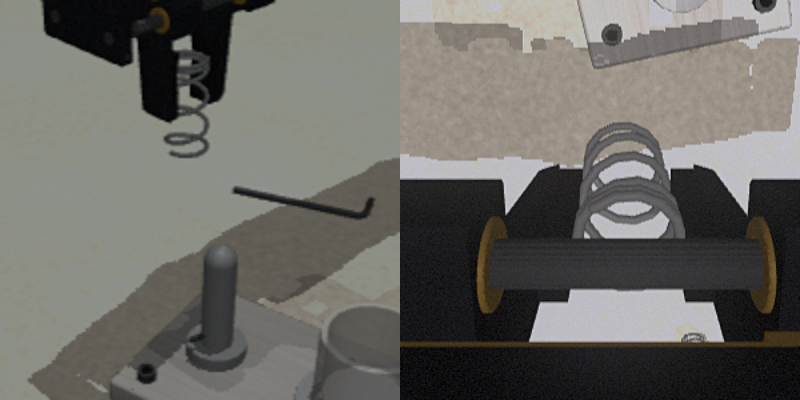

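>>> carry_out --commands '[[[0, 0, -0.12, 2, 0.9, 0, 2.5], [0, 0, -0.24, 4.5, 2, 0, 2.5], [0, 0, -0.36, 6.5, 2.8, 0, 2.5], [0, 0, -0.48, 7.5, 3.2, 0, 2.5], [0, 0, -0.6, 7.5, 3.2, 0, 2.5], [0, 0, -0.72, 7.5, 3.2, 0, 2.5], [0, 0, -0.84, 7.5, 3.2, 0, 2.5], [0, 0, -0.945, 7.5, 3.2, 0, 2.5], [0, 0, -0.945, 7.5, 3.2, 0, 2.5], [0, 0, -0.945, 7.5, 3.2, 0, 2.5]]]'

```text
clock: 5.53
tool_pos: [0.5608, 0.0382, 0.1935]
eef_rot: [0.303, 0.953, -0.0, -0.0]
contact_force: [-0.1, 0.1, -0.7]
opening: 0.336
```

Run:
```python
from h import *
from plant import r
import pickle
W=r.snapshot("wrist");S=r.snapshot("scene");D=r.snapshot("side")
pickle.dump((S,D,W),open("s7.pkl","wb"))
s=r.get_state();print(s["tool_pos"],s["q"],R.from_quat(s["eef_rot"]).as_matrix().round(3).tolist(),s["contact_force"])
im=lambda d,x,y,w,h:cv2.resize(np.clip(d["pixels"][y:y+h,x:x+w,::-1]*1.4,0,255).astype(np.uint8),(400,600),interpolation=cv2.INTER_CUBIC)
print(proj(cam(S),[.56,.04,.12]),proj(cam(D),[.56,.04,.12]))
cv2.imwrite("pics/7.png",np.hstack([im(S,310,190,80,120),im(D,290,120,80,120)]))
```

```text
[0.56095228 0.03864606 0.19368065] [ 0.09960994  0.70166418 -0.42377395  1.80440514  0.41264318  0.72413801
  0.40859218] [[-0.818, 0.575, -0.0], [0.575, 0.818, -0.0], [-0.0, -0.0, -1.0]] [-0.8157663  -0.58113535 -0.78834835]
[[350.59956798 252.35296133]] [[331.35709119 183.93196461]]
```

View pics/7.png

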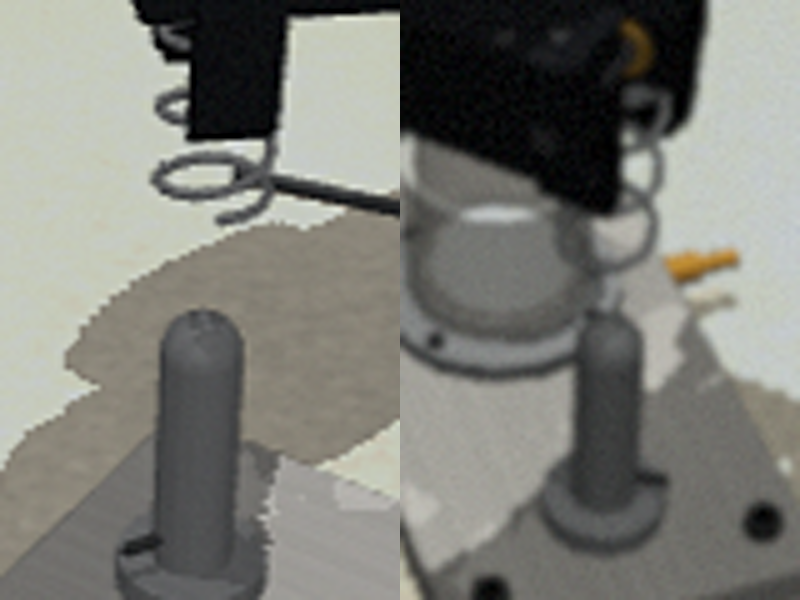

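```bash
cat > ov.py <<'E'
from h import *
def ov(d,roi,k,pos,yaw,rod):
    x,y,w,h=roi; im=np.clip(cv2.resize(d["pixels"][y:y+h,x:x+w,::-1],None,fx=k,fy=k,interpolation=cv2.INTER_CUBIC)*1.4,0,255).astype(np.uint8); c=cam(d)
    f=lambda p:np.round(((proj(c,p)-[x,y]+.5)*k-.5)*8).astype(np.int32)
    cv2.polylines(im,[f(R.from_euler('z',yaw).apply(helix())+pos)],False,(0,0,255),1,cv2.LINE_AA,3)
    t=np.linspace(0,6.3,60);
    for rr,z in [(.011,.109),(.011,.06),(.021,.042)]: cv2.polylines(im,[f(np.c_[rod[0]+rr*np.cos(t),rod[1]+rr*np.sin(t),0*t+z])],False,(0,255,0),1,cv2.LINE_AA,3)
    return im
E
python3 - <<'E'
from ov import *
import pickle
S,D,W=pickle.load(open("s7.pkl","rb"))
pos=np.array([.5609,.0386,.1548]);yaw=np.deg2rad(48);rod=(.5608,.039)
a=ov(S,(310,190,80,120),5,pos,yaw,rod);b=ov(D,(290,120,80,120),5,pos,yaw,rod)
cv2.imwrite("pics/8.png",np.hstack([a,b]))
cv2.imwrite("pics/9.png",ov(W,(220,140,200,150),4,pos,yaw,rod))
E
```

```text
(no output)
```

View pics/8.png

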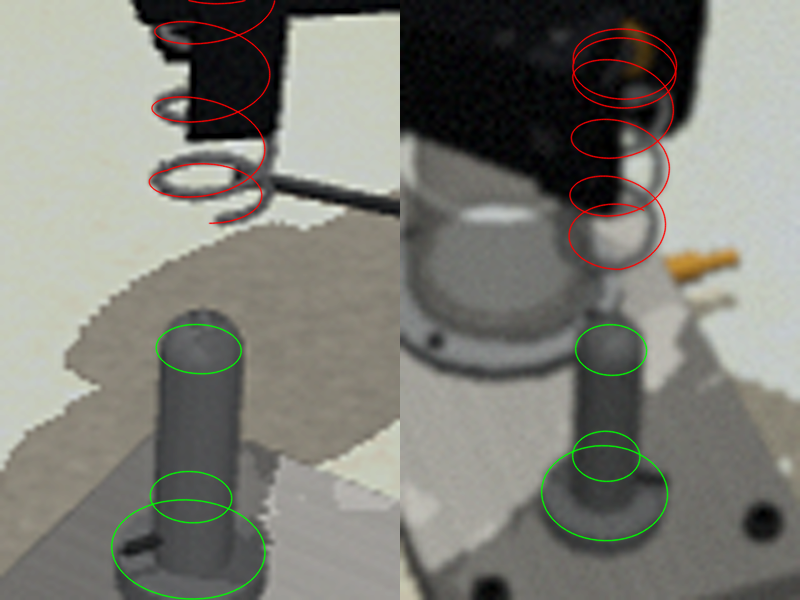

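View pics/9.png

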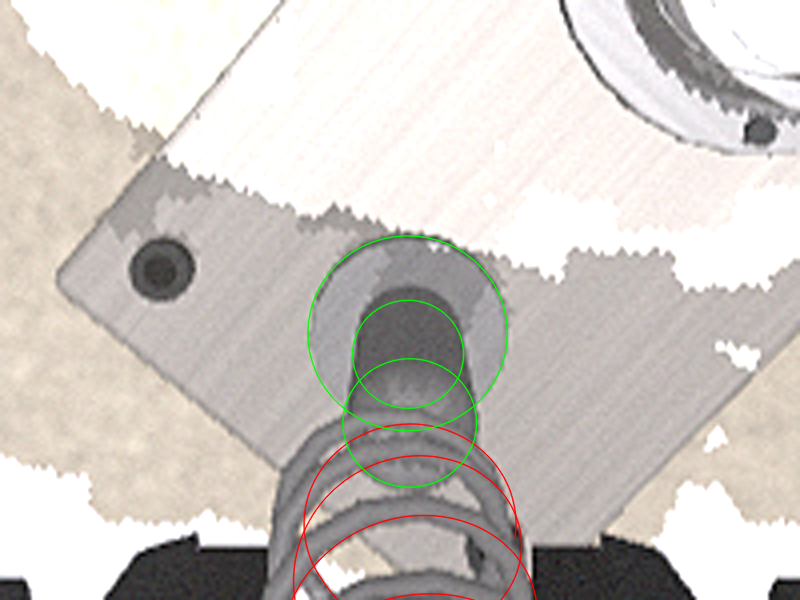

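Run:
```python
from ov import *
import pickle
S,D,W=pickle.load(open("s7.pkl","rb"))
def z(d,x,y,w,h,k,n):
    im=np.clip(cv2.resize(d["pixels"][y:y+h,x:x+w,::-1],None,fx=k,fy=k,interpolation=cv2.INTER_CUBIC)*1.3,0,255).astype(np.uint8)
    for i in range(0,w,5): cv2.line(im,(i*k,0),(i*k,8 if i%10 else 16),(0,0,255),1)
    for i in range(0,h,5): cv2.line(im,(0,i*k),(8 if i%10 else 16,i*k),(0,0,255),1)
    cv2.imwrite("pics/"+n,im)
z(S,330,205,50,60,10,"z1.png");z(D,320,140,25,60,10,"z2.png");z(W,275,215,90,75,8,"z3.png")
z(D,310,130,50,60,10,"z2.png")
```

```text
(no output)
```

View pics/z1.png

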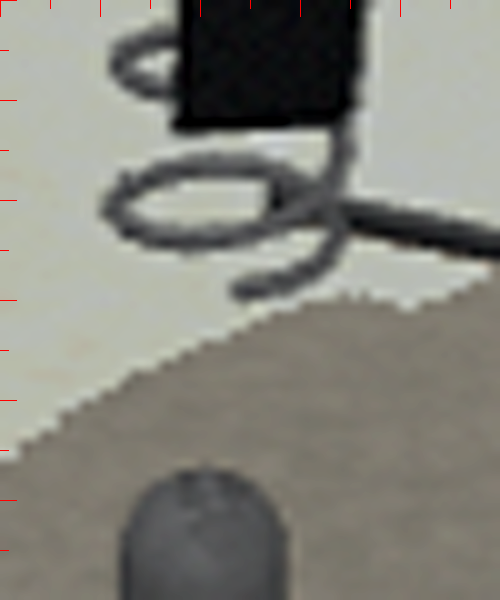

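View pics/z2.png

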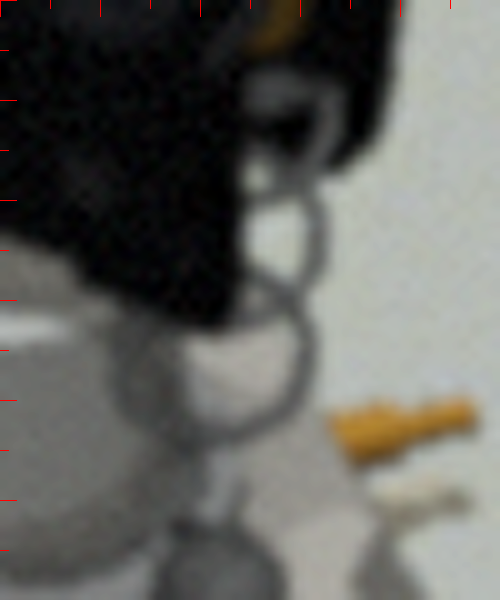

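View pics/z3.png

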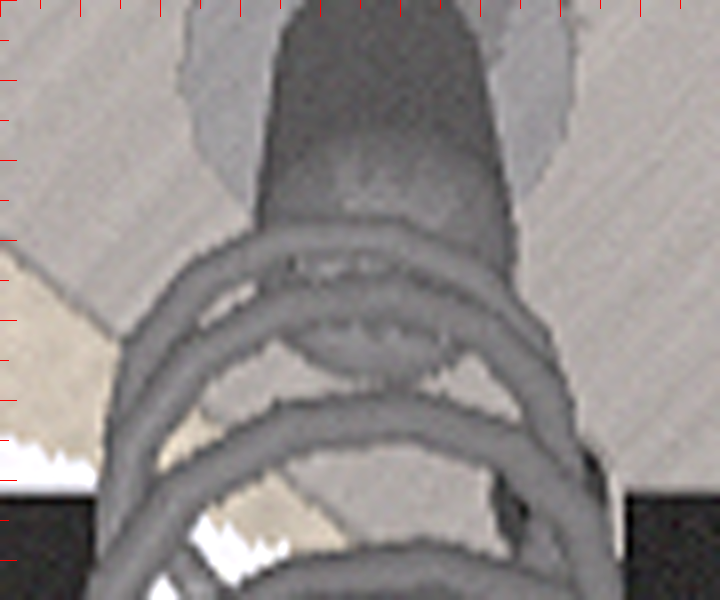

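Wrist view: the spring's bottom coil is centred near col 318 and the rod near col 323, so the spring sits about 3 mm short along tool y. Scene and side add about +2 mm along tool x, with a slight tilt in the grip. I'll correct that and lower to just above the rod end.

>>> carry_out --commands '[[[0, 0, 0, -0.19, 0.3, 1, 2.5], [0, 0, 0, -0.19, 0.3, 2, 2.5], [0, 0, 0, -0.19, 0.3, 3, 2.5], [0, 0, 0, -0.19, 0.3, 3, 2.5], [0, 0, 0, -0.19, 0.3, 3, 2.5]]]'

```text
clock: 6.1
tool_pos: [0.5635, 0.0402, 0.1625]
eef_rot: [0.301, 0.954, -0.001, -0.001]
contact_force: [-0.1, -0.9, 0.1]
opening: 0.33
```

```bash
cat > look.py <<'E'
from h import *
from plant import r
import sys
n=sys.argv[1]
W=r.snapshot("wrist");S=r.snapshot("scene");D=r.snapshot("side")
s=r.get_state();print(s["clock"],s["tool_pos"].round(4),s["contact_force"].round(2),s["moment"].round(3),s["opening"]*88,s["q"][6], np.degrees(np.arctan2(*R.from_quat(s["eef_rot"]).as_matrix()[[1,0],0])))
im=lambda d,x,y,w,h:cv2.resize(np.clip(d["pixels"][y:y+h,x:x+w,::-1]*1.4,0,255).astype(np.uint8),(400,560),interpolation=cv2.INTER_CUBIC)
cv2.imwrite(f"pics/{n}a.png",np.hstack([im(S,325,225,60,84),im(D,305,145,60,84)]))
cv2.imwrite(f"pics/{n}b.png",cv2.resize(W["pixels"][200:300,270:370,::-1],(600,600),interpolation=cv2.INTER_CUBIC))
E
python3 look.py k1
```

```text
6.25 [0.5645 0.0403 0.1639] [1.03 0.55 0.03] [ 0.018 -0.052 -0.019] 28.96027226232699 0.38457476923002565 145.00328504723214
```

View pics/k1a.png

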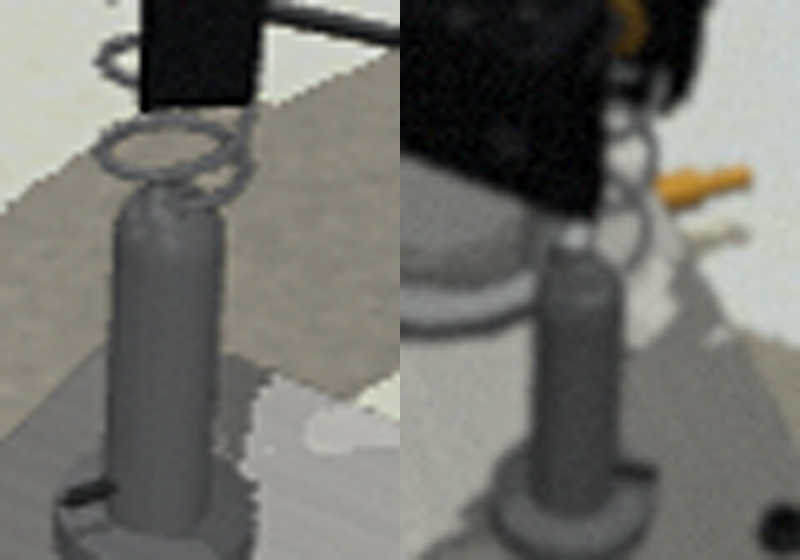

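View pics/k1b.png

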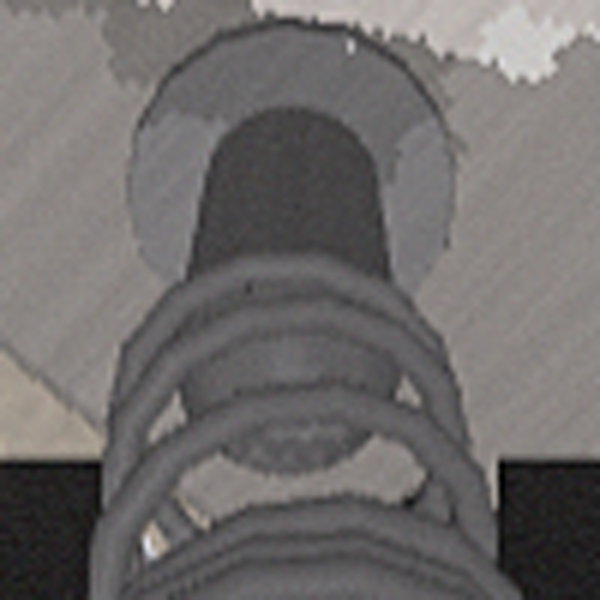

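>>> carry_out --commands '[[[0, 0, 0, -0.13, 0.05, 0.2, 2.5], [0, 0, 0, -0.13, 0.05, 0.5, 2.5], [0, 0, 0, -0.13, 0.05, 0.8, 2.5], [0, 0, 0, -0.13, 0.05, 1.1, 2.5], [0, 0, 0, -0.13, 0.05, 1.3, 2.5], [0, 0, 0, -0.13, 0.05, 1.3, 2.5]]]'

```text
clock: 6.75
tool_pos: [0.5653, 0.0398, 0.1502]
eef_rot: [0.301, 0.954, -0.0, -0.0]
contact_force: [-0.2, 1.1, 0.7]
opening: 0.335
```

```bash
python3 look.py k2
```

```text
6.9 [0.5657 0.04   0.1507] [ 0.35 -0.39  0.82] [ 0.052 -0.049  0.02 ] 29.562036810165903 0.37522076523580083 145.00342584926244
```

View pics/k2a.png

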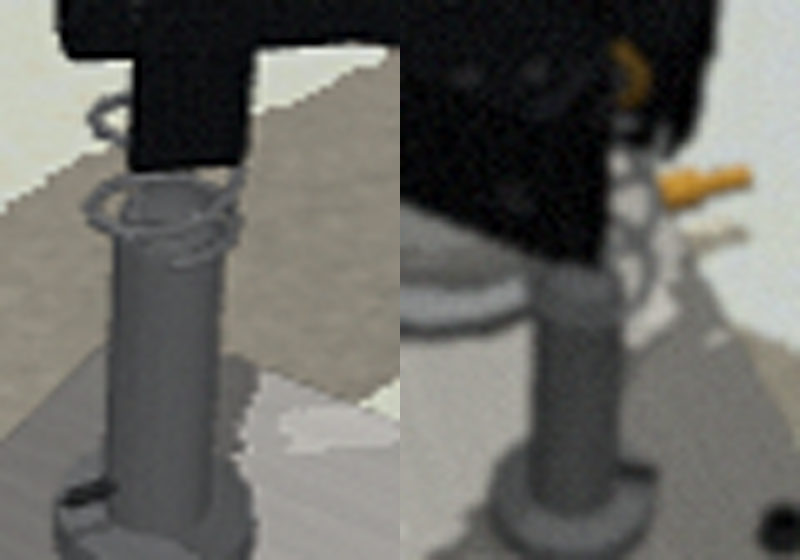

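View pics/k2b.png

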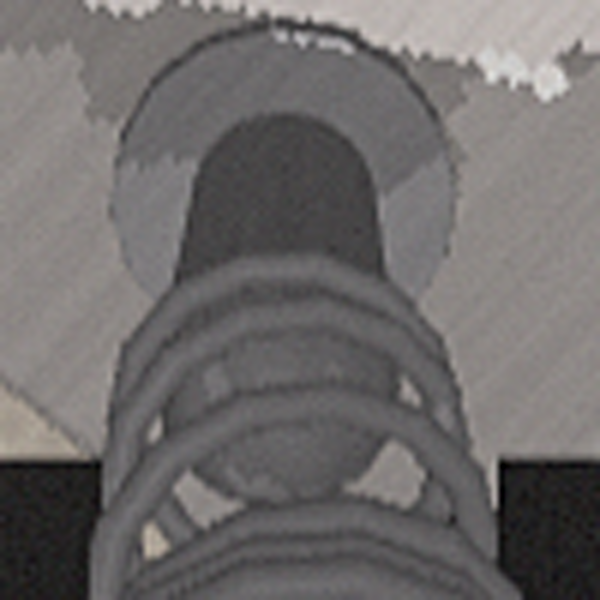

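>>> carry_out --commands '[[[0, 0, 0, 0.05, -0.04, 0.2, 2.5], [0, 0, 0, 0.05, -0.04, 0.4, 2.5], [0, 0, 0, 0.05, -0.04, 0.6, 2.5], [0, 0, 0, 0.05, -0.04, 0.8, 2.5], [0, 0, 0, 0.05, -0.04, 0.8, 2.5]]]'

```text
clock: 7.32
tool_pos: [0.5647, 0.0398, 0.1422]
eef_rot: [0.301, 0.954, -0.0, -0.0]
contact_force: [-0.1, 0.2, 0.0]
opening: 0.334
```

```bash
python3 look.py k3
```

```text
7.4667 [0.565  0.0399 0.1427] [ 0.18 -1.13 -0.25] [0.099 0.013 0.045] 29.174295905069044 0.3676637870998834 145.00720321477854
```

View pics/k3a.png

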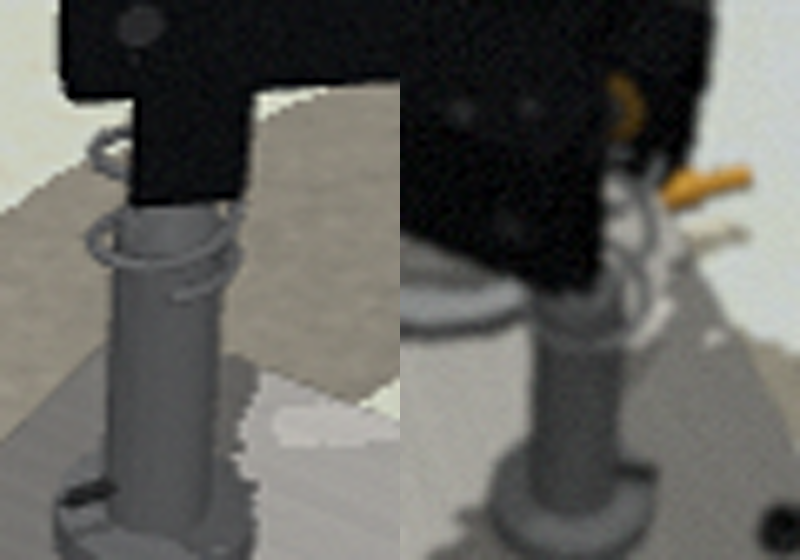

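View pics/k3b.png

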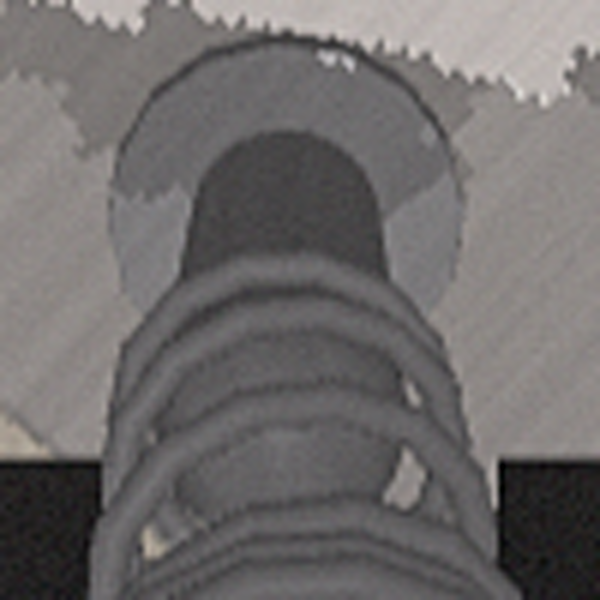

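>>> carry_out --commands '[[[0, 0, 0, 0, 0, 0.4, 2.5], [0, 0, 0, 0, 0, 0.8, 2.5], [0, 0, 0, 0, 0, 1.2, 2.5], [0, 0, 0, 0, 0, 1.6, 2.5], [0, 0, 0, 0, 0, 2, 2.5], [0, 0, 0, 0, 0, 2, 2.5]]]'

```text
clock: 7.97
tool_pos: [0.5646, 0.0398, 0.1218]
eef_rot: [0.301, 0.954, -0.0, -0.001]
contact_force: [0.0, -0.9, -1.1]
opening: 0.332
```

```bash
python3 look.py k4
```

```text
8.1167 [0.5648 0.0398 0.1226] [-1.18 -0.56 -1.06] [ 0.053  0.124 -0.005] 29.326294636787964 0.3503796566148437 145.00488140911935
```

View pics/k4a.png

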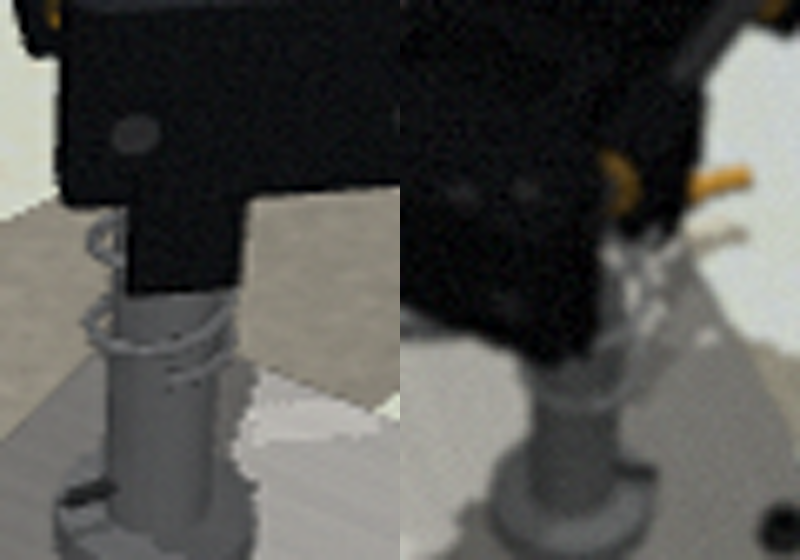

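View pics/k4b.png

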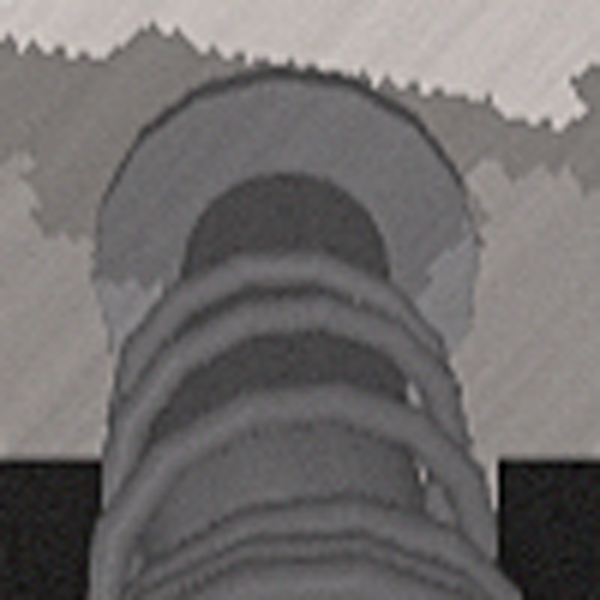

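>>> carry_out --commands '[[[0, 0, 0, 0, -0.04, 0.4, 2.5], [0, 0, 0, 0, -0.04, 0.8, 2.5], [0, 0, 0, 0, -0.04, 1.2, 2.5], [0, 0, 0, 0, -0.04, 1.6, 2.5], [0, 0, 0, 0, -0.04, 2.0, 2.5], [0, 0, 0, 0, -0.04, 2.4, 2.5], [0, 0, 0, 0, -0.04, 2.4, 2.5]]]'

```text
clock: 8.7
tool_pos: [0.5642, 0.0394, 0.0977]
eef_rot: [0.301, 0.954, -0.0, -0.001]
contact_force: [-0.8, -0.9, -1.7]
opening: 0.333
```

```bash
python3 look.py k5
```

```text
8.85 [0.5643 0.0394 0.0984] [-1.44 -0.28 -1.44] [-0.029  0.484 -0.025] 29.44213105939752 0.3302889705098117 145.0044443162863
```

View pics/k5a.png

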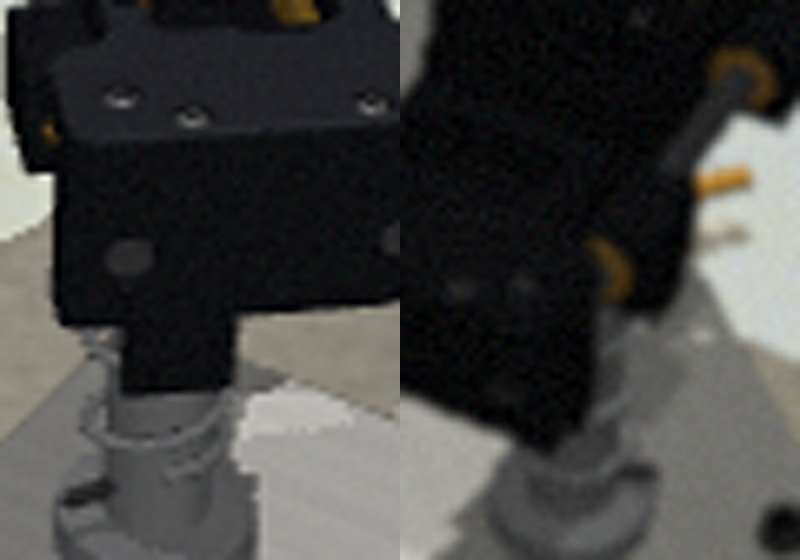

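View pics/k5b.png

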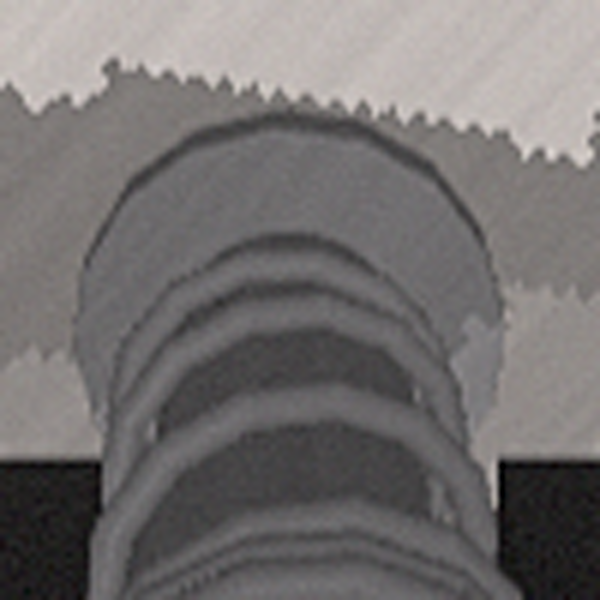

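>>> carry_out --commands '[[[0, 0, 0, 0.08, -0.03, 0.1, 2.5], [0, 0, 0, 0.15, -0.03, 0.2, 2.5], [0, 0, 0, 0.15, -0.03, 0.4, 2.5], [0, 0, 0, 0.15, -0.03, 0.5, 2.5], [0, 0, 0, 0.15, -0.03, 0.6, 2.5], [0, 0, 0, 0.15, -0.03, 0.6, 2.5]]]'

```text
clock: 9.35
tool_pos: [0.5637, 0.0402, 0.0926]
eef_rot: [0.301, 0.954, 0.0, 0.0]
contact_force: [-0.8, -0.6, -1.0]
opening: 0.331
```

```bash
python3 look.py k6
```

```text
9.5 [0.5637 0.0402 0.0927] [-0.27  0.19 -0.52] [-0.059 -0.023 -0.043] 29.07964902044797 0.3226905570346553 145.00313195423456
```

View pics/k6a.png

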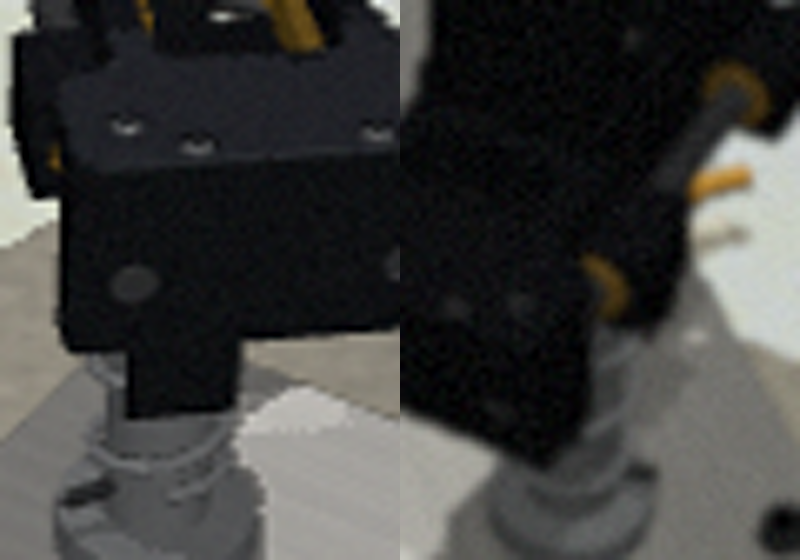

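>>> carry_out --commands '[[[0, 0, 0, 0, 0, 0.1, 2.5], [0, 0, 0, 0, 0, 0.2, 2.5], [0, 0, 0, 0, 0, 0.3, 2.5], [0, 0, 0, 0, 0, 0.4, 2.5], [0, 0, 0, 0, 0, 0.4, 2.5]]]'

```text
clock: 9.92
tool_pos: [0.5632, 0.04, 0.0885]
eef_rot: [0.301, 0.954, -0.0, -0.0]
contact_force: [-0.4, 0.0, -1.5]
opening: 0.33
```

```bash
python3 look.py k7
```

```text
10.0667 [0.5632 0.04   0.0885] [-0.89 -2.55 -0.62] [-0.211  0.082  0.002] 29.164050641111913 0.3193767270191262 144.99707343931684
```

View pics/k7a.png

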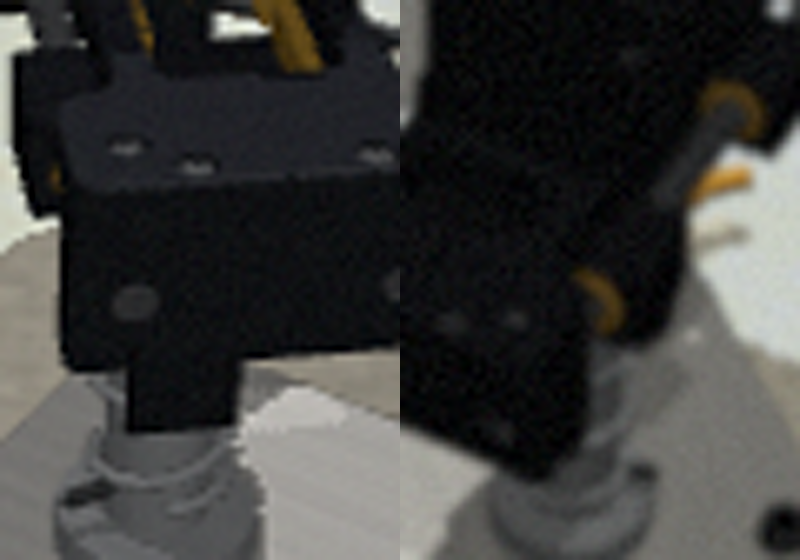

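View pics/k7b.png

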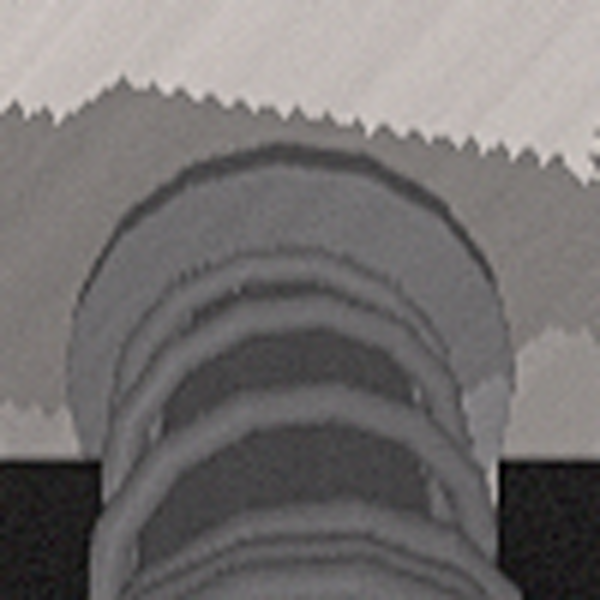

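>>> carry_out --commands '[[[0, 0, 0, 0, 0, 0.05, 2.5], [0, 0, 0, 0, 0, 0.1, 2.5], [0, 0, 0, 0, 0, 0.15, 2.5], [0, 0, 0, 0, 0, 0.2, 2.5], [0, 0, 0, 0, 0, 0.2, 2.5]]]' --force 5

```text
clock: 10.48
tool_pos: [0.5633, 0.0399, 0.0867]
eef_rot: [0.301, 0.954, -0.0, -0.0]
contact_force: [-2.3, -1.8, 0.5]
opening: 0.335
```

```bash
python3 look.py k8
```

```text
10.6333 [0.5633 0.04   0.0867] [-1.56 -2.1   2.04] [-0.368  0.294  0.019] 29.376904500842617 0.3177660537500613 144.99964363125412
```

View pics/k8a.png

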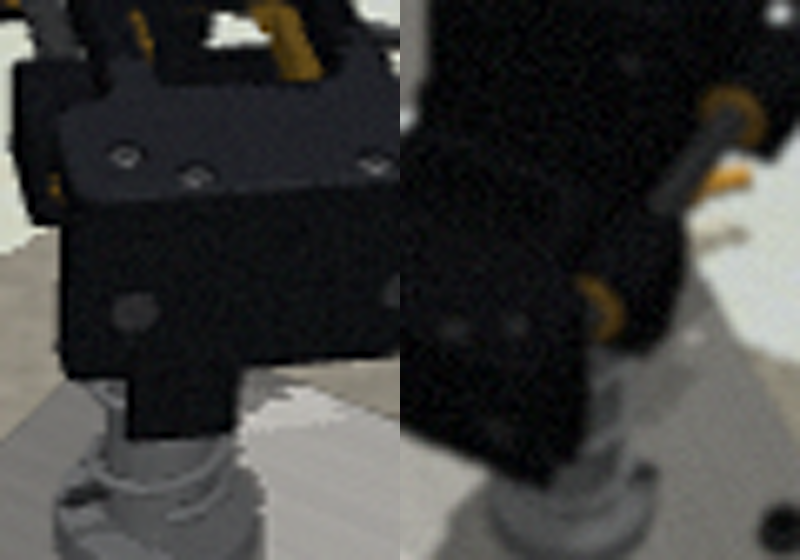

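Contact with the pin is starting (fz about 2 N) at the predicted height of roughly 6 mm above the collar. I'll release so the spring settles on the pin, then re-centre the gripper.

>>> carry_out --commands '[[[0, 0, 0, 0, -0.05, 0, 2.7], [0, 0, 0, 0, -0.05, 0, 3.2], [0, 0, 0, 0, -0.05, 0, 4], [0, 0, 0, 0, -0.05, 0, 5], [0, 0, 0, 0, -0.05, 0, 5]]]'

```text
clock: 11.05
tool_pos: [0.5635, 0.0404, 0.0868]
eef_rot: [0.3, 0.954, 0.001, 0.0]
contact_force: [-0.2, -0.4, -0.2]
opening: 0.56
```

```bash
sed -i 's/W\["pixels"\]\[200:300,270:370,::-1\],(600,600)/W["pixels"][200:320,240:400,::-1],(800,600)/' look.py; python3 look.py k9
```

```text
11.2 [0.5633 0.04   0.0868] [-0.21 -0.34 -0.41] [-0.004 -0.049  0.032] 49.99608936788081 0.3179507223823679 145.01621989432525
```

View pics/k9a.png

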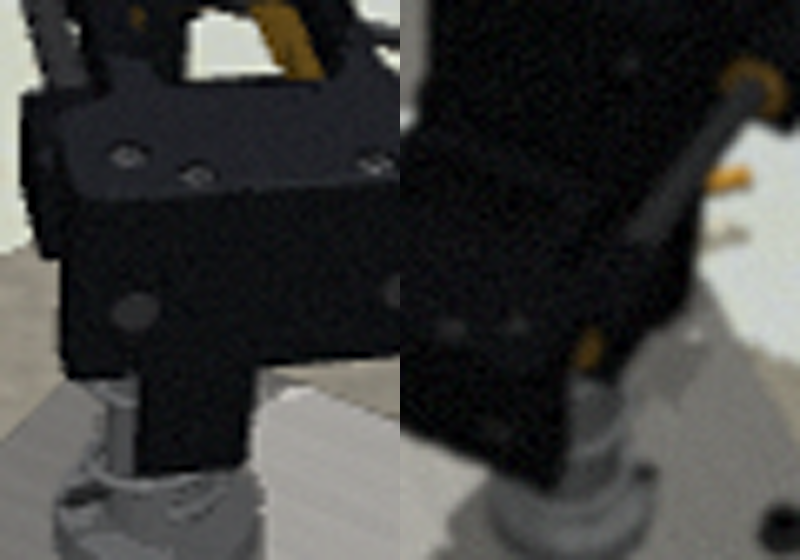

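View pics/k9b.png

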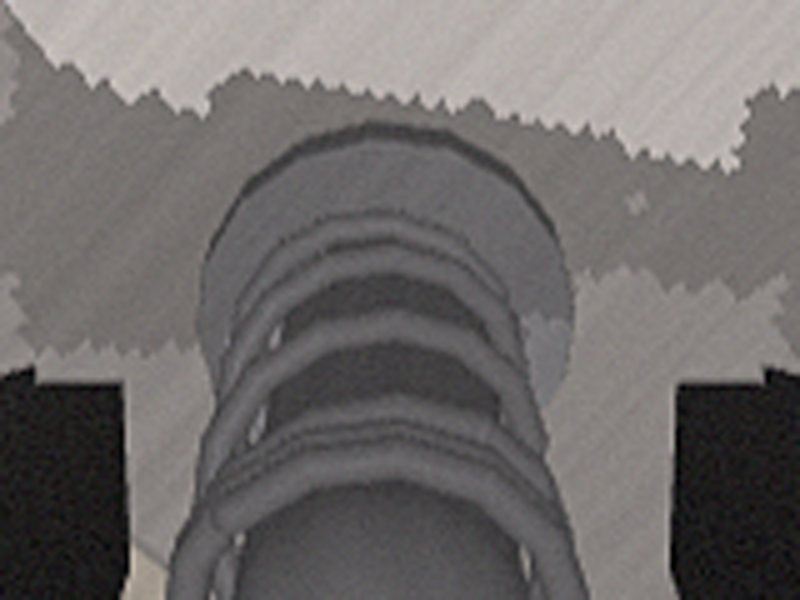

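Wrist view: the spring is seated round the rod, free of the fingers. The rod axis is at col ~385 against finger centre 400, so the tool is about 1.1 mm too far along +y. I'll correct that and turn a quarter turn counter-clockwise to measure the other axis and gain twist range.

>>> carry_out --commands '[[[0, 0, -0.12, 0, -0.11, 0, 5], [0, 0, -0.24, 0, -0.11, 0, 5], [0, 0, -0.36, 0, -0.11, 0, 5], [0, 0, -0.48, 0, -0.11, 0, 5], [0, 0, -0.6, 0, -0.11, 0, 5], [0, 0, -0.72, 0, -0.11, 0, 5], [0, 0, -0.84, 0, -0.11, 0, 5], [0, 0, -0.95, 0, -0.11, 0, 5], [0, 0, -1.05, 0, -0.11, 0, 5], [0, 0, -1.05, 0, -0.11, 0, 5]]]'

```text
clock: 12.03
tool_pos: [0.5625, 0.0386, 0.0866]
eef_rot: [-0.219, 0.976, 0.0, 0.0]
contact_force: [0.1, -0.2, -0.1]
opening: 0.567
```

```bash
python3 look.py l1
```

```text
12.1833 [0.5625 0.0388 0.0867] [-0.53 -0.66  1.32] [ 0.16  -0.011 -0.028] 49.592849714247095 1.0863002755343136 -154.99376574178868
```

View pics/l1a.png

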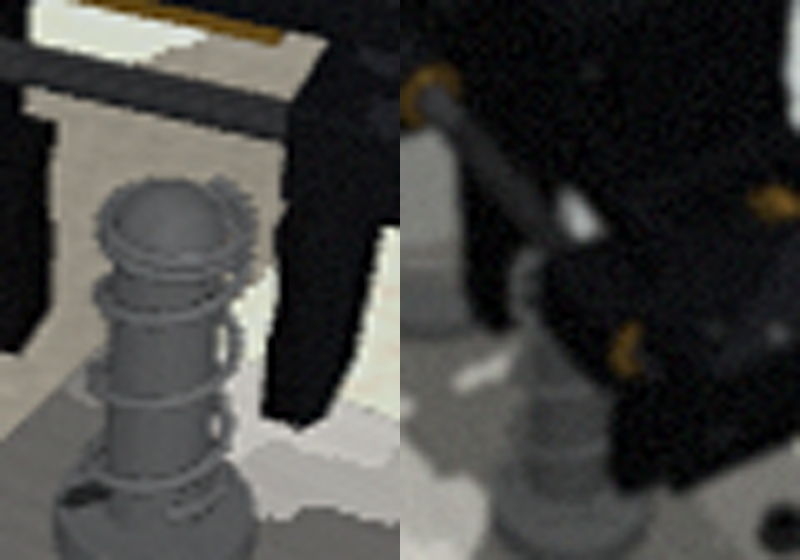

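View pics/l1b.png

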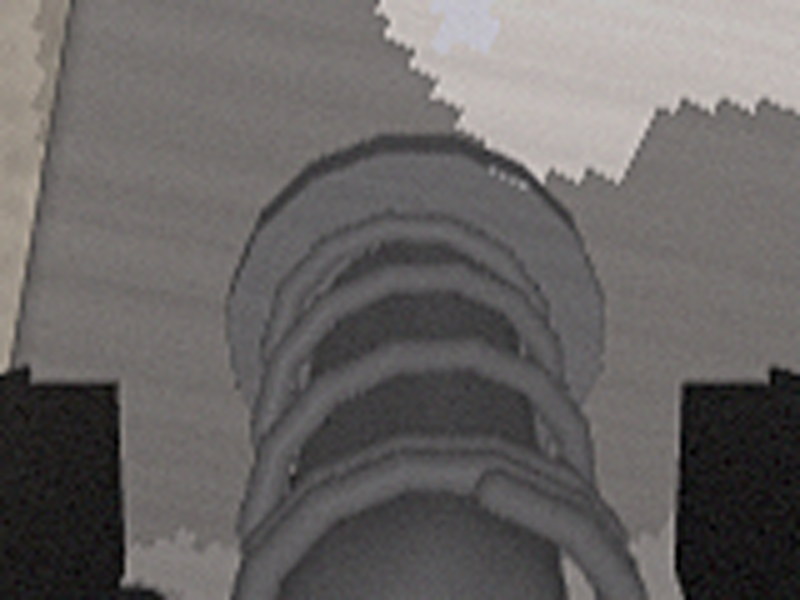

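>>> carry_out --commands '[[[0, 0, 0, 0.09, 0.16, 0, 5], [0, 0, 0, 0.09, 0.16, 0, 4], [0, 0, 0, 0.09, 0.16, 0, 2.5], [0, 0, 0, 0.09, 0.16, 0, 2.5], [0, 0, 0, 0.09, 0.16, 0, 2.5], [0, 0, 0, 0.09, 0.16, 0, 2.5], [0, 0, 0, 0.09, 0.16, 0, 2.5], [0, 0, 0, 0.09, 0.16, 0, 2.5]]]' --force 6

```text
clock: 12.85
tool_pos: [0.561, 0.04, 0.0867]
eef_rot: [-0.218, 0.976, 0.0, 0.0]
contact_force: [-0.6, 0.4, -0.1]
opening: 0.334
```

```bash
python3 look.py l2
```

```text
13.0 [0.561  0.04   0.0868] [0.16 0.45 0.23] [ 0.18  -0.053  0.018] 29.10387105281649 1.0835834898807661 -154.83731773830658
```

View pics/l2b.png

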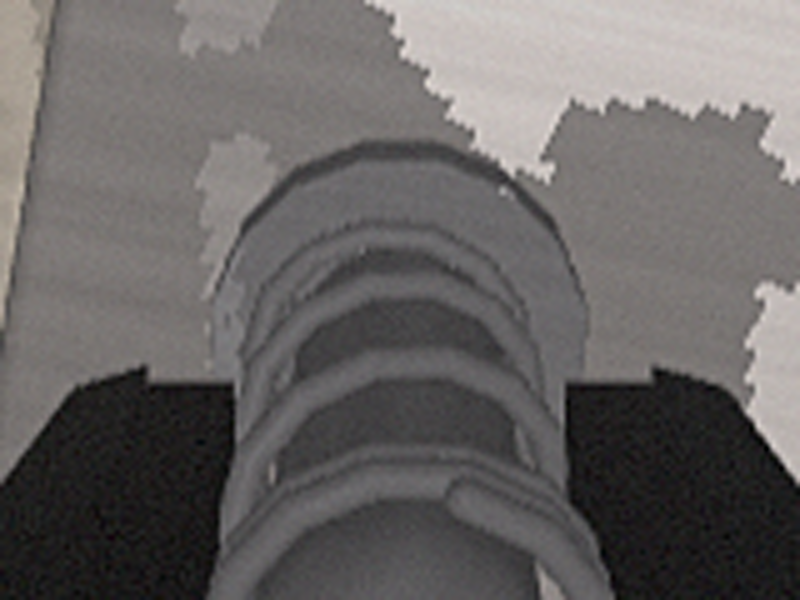

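Gripped and centred on the rod. Now I'll twist clockwise, descending at the coil's pitch.

>>> carry_out --commands '[[[0, 0, 0.08, 0, 0, 0.02, 2.5], [0, 0, 0.16, 0, 0, 0.05, 2.5], [0, 0, 0.24, 0, 0, 0.08, 2.5], [0, 0, 0.32, 0, 0, 0.1, 2.5], [0, 0, 0.4, 0, 0, 0.13, 2.5], [0, 0, 0.48, 0, 0, 0.16, 2.5], [0, 0, 0.48, 0, 0, 0.16, 2.5]]]'

```text
clock: 13.58
tool_pos: [0.5611, 0.0402, 0.0853]
eef_rot: [0.021, 1.0, -0.0, 0.0]
contact_force: [0.1, 0.9, 0.1]
opening: 0.336
```

```bash
python3 look.py l3
```

```text
13.7333 [0.5611 0.0401 0.0852] [ 0.11 -0.02  0.58] [ 0.186 -0.082 -0.007] 29.302681752244673 0.7126089937402839 177.78835686681933
```

View pics/l3a.png

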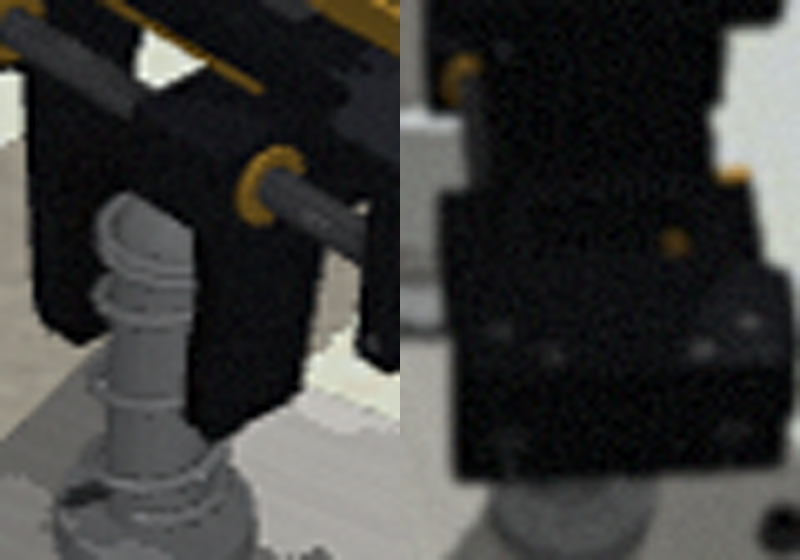

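View pics/l3b.png

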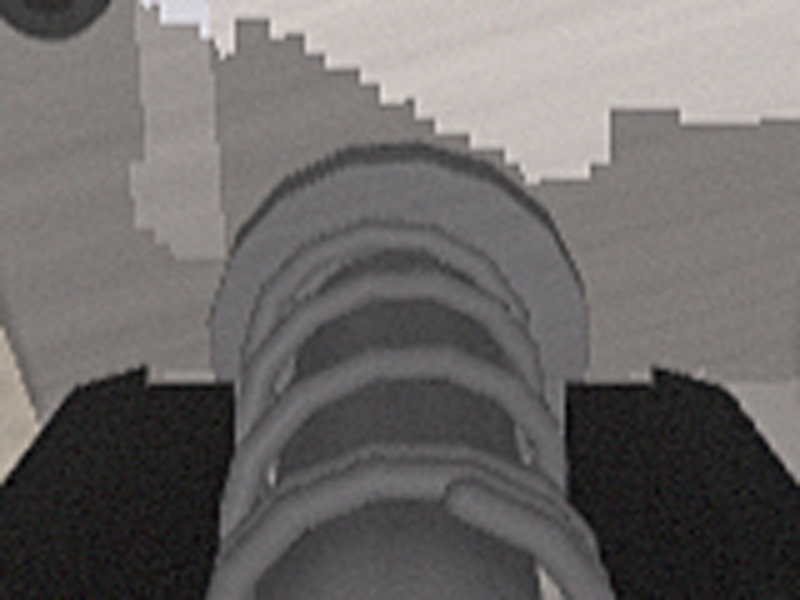

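The spring turns with the gripper: its wire end moved from x≈175 to x≈135 in the scene crop, toward the pin at x≈85. I'll continue the twist.

>>> carry_out --commands '[[[0, 0, 0.09, 0, 0, 0.03, 2.5], [0, 0, 0.18, 0, 0, 0.06, 2.5], [0, 0, 0.27, 0, 0, 0.09, 2.5], [0, 0, 0.36, 0, 0, 0.12, 2.5], [0, 0, 0.45, 0, 0, 0.15, 2.5], [0, 0, 0.54, 0, 0, 0.18, 2.5], [0, 0, 0.6, 0, 0, 0.2, 2.5], [0, 0, 0.6, 0, 0, 0.2, 2.5]]]'

```text
clock: 14.4
tool_pos: [0.5612, 0.0401, 0.0833]
eef_rot: [0.315, 0.949, 0.0, 0.0]
contact_force: [0.4, 0.9, 0.7]
opening: 0.339
```

```bash
python3 look.py l4
```

```text
14.55 [0.5612 0.0401 0.0833] [0.36 0.25 0.95] [ 0.206 -0.184 -0.032] 29.17521827528097 0.28565488295163893 143.42636447724152
```

View pics/l4a.png

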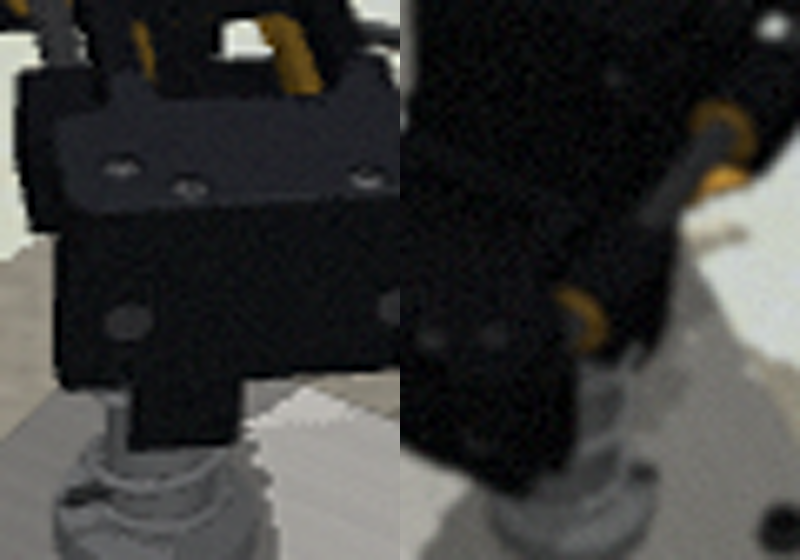

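View pics/l4b.png

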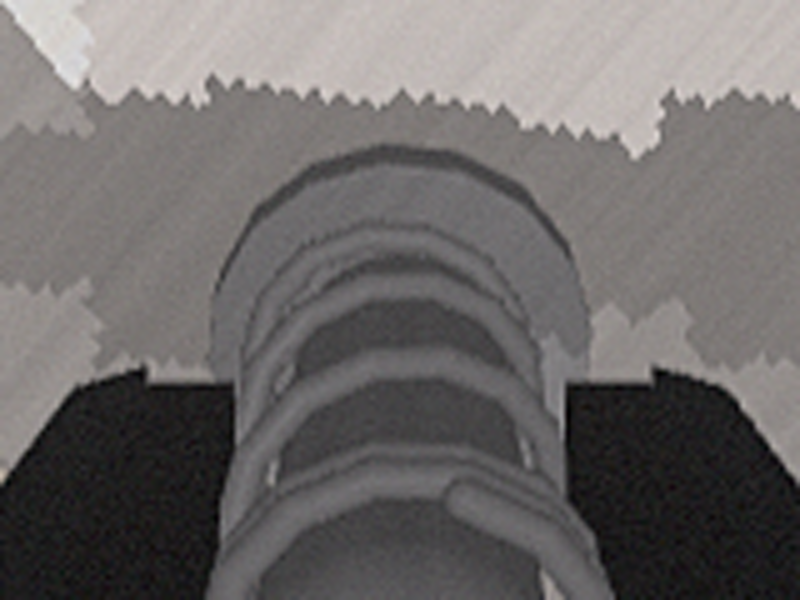

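>>> carry_out --commands '[[[0, 0, 0.08, 0, 0, 0.03, 2.5], [0, 0, 0.16, 0, 0, 0.06, 2.5], [0, 0, 0.24, 0, 0, 0.08, 2.5], [0, 0, 0.32, 0, 0, 0.11, 2.5], [0, 0, 0.4, 0, 0, 0.14, 2.5], [0, 0, 0.4, 0, 0, 0.14, 2.5]]]'

```text
clock: 15.05
tool_pos: [0.5615, 0.0403, 0.082]
eef_rot: [0.497, 0.868, 0.0, 0.0]
contact_force: [0.5, 1.3, 3.0]
opening: 0.335
```

```bash
python3 look.py l5
```

```text
15.2 [0.5614 0.0401 0.0819] [0.7  0.75 3.21] [ 0.253 -0.192  0.036] 29.428627361774232 0.022497021506440965 120.5403805665742
```

View pics/l5a.png

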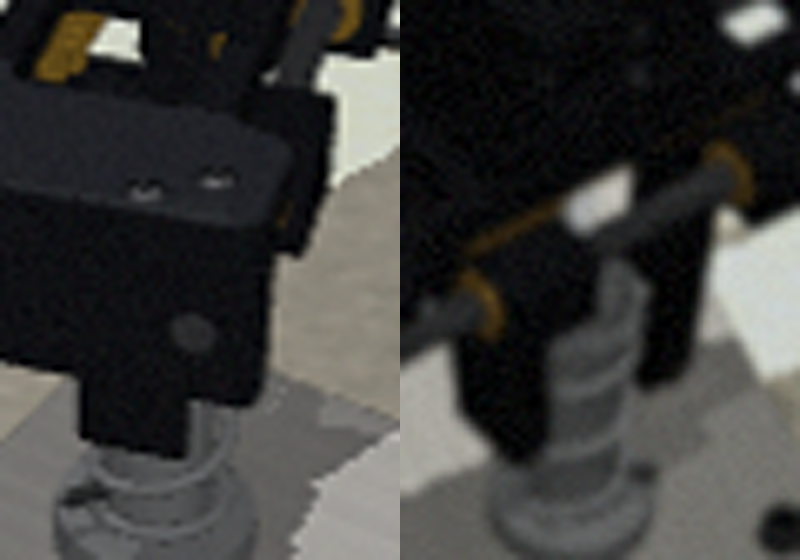

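View pics/l5b.png

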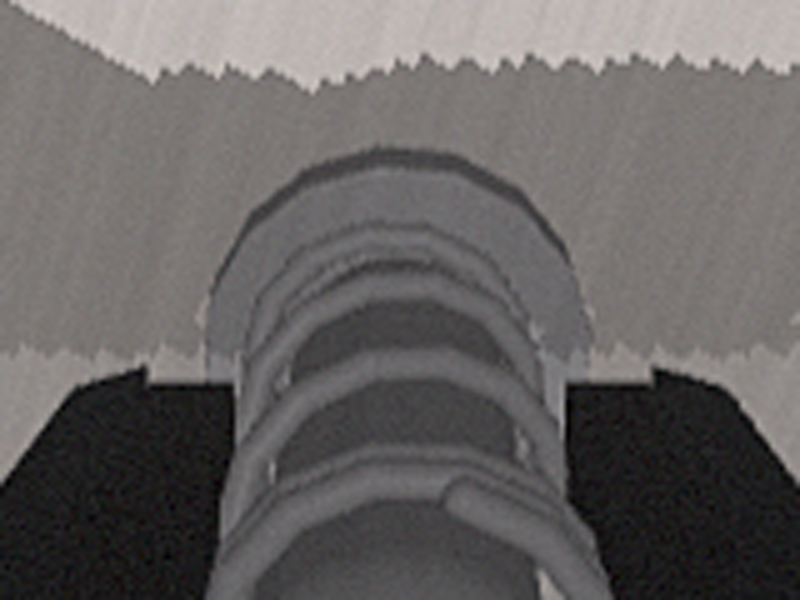

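>>> carry_out --commands '[[[0, 0, 0.08, 0, 0, 0, 2.5], [0, 0, 0.16, 0, 0, 0, 2.5], [0, 0, 0.24, 0, 0, 0, 2.5], [0, 0, 0.32, 0, 0, 0, 2.5], [0, 0, 0.4, 0, 0, 0, 2.5], [0, 0, 0.4, 0, 0, 0, 2.5]]]'

```text
clock: 15.7
tool_pos: [0.5612, 0.0398, 0.0815]
eef_rot: [0.66, 0.751, 0.0, 0.0]
contact_force: [1.1, 1.1, -1.0]
opening: 0.332
```

```bash
python3 look.py l6
```

```text
15.85 [0.5611 0.0397 0.0816] [ 1.83 -0.64 -1.07] [ 0.166 -0.4   -0.004] 29.491445392006536 -0.22801447430377458 97.60891993752233
```

View pics/l6a.png

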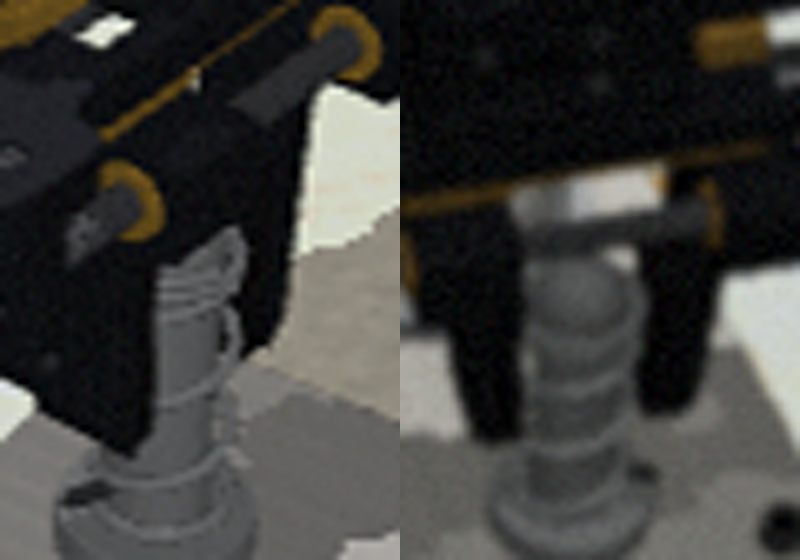

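View pics/l6b.png

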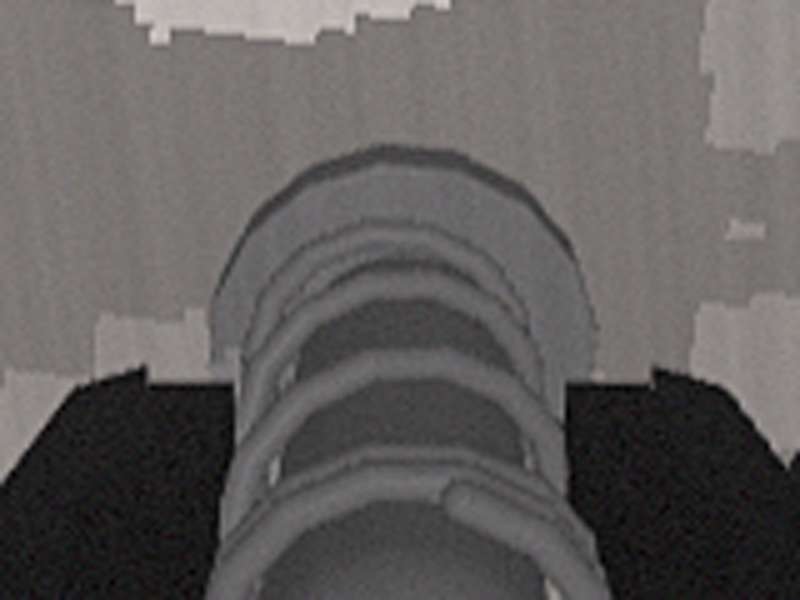

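>>> carry_out --commands '[[[0, 0, 0.06, 0, 0, 0.04, 2.5], [0, 0, 0.12, 0, 0, 0.07, 2.5], [0, 0, 0.18, 0, 0, 0.1, 2.5], [0, 0, 0.2, 0, 0, 0.12, 2.5], [0, 0, 0.2, 0, 0, 0.12, 2.5]]]'

```text
clock: 16.27
tool_pos: [0.5614, 0.0402, 0.0809]
eef_rot: [0.731, 0.683, 0.001, 0.0]
contact_force: [1.3, 0.9, 4.3]
opening: 0.332
```

```bash
python3 look.py l7
```

```text
16.4167 [0.5613 0.0401 0.0808] [1.84 1.57 4.33] [ 0.271 -0.288  0.025] 29.263508564655275 -0.35122627352296176 86.09567959063955
```

View pics/l7a.png

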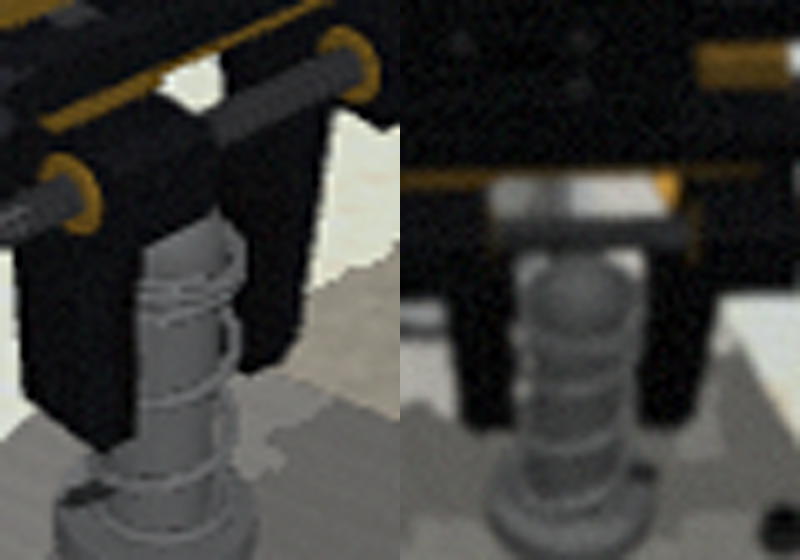

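>>> carry_out --commands '[[[0, 0, 0.08, 0, 0, 0, 2.5], [0, 0, 0.16, 0, 0, 0, 2.5], [0, 0, 0.24, 0, 0, 0.02, 2.5], [0, 0, 0.24, 0, 0, 0.02, 2.5]]]'

```text
clock: 16.75
tool_pos: [0.5619, 0.0399, 0.0808]
eef_rot: [0.808, 0.589, 0.001, 0.001]
contact_force: [2.6, 1.4, 6.4]
opening: 0.334
```

```bash
python3 look.py l8
```

```text
16.9 [0.5618 0.0399 0.0808] [1.91 0.01 5.82] [ 0.219 -0.443  0.011] 29.546862887196728 -0.4961229085948304 72.30929278773822
```

View pics/l8a.png

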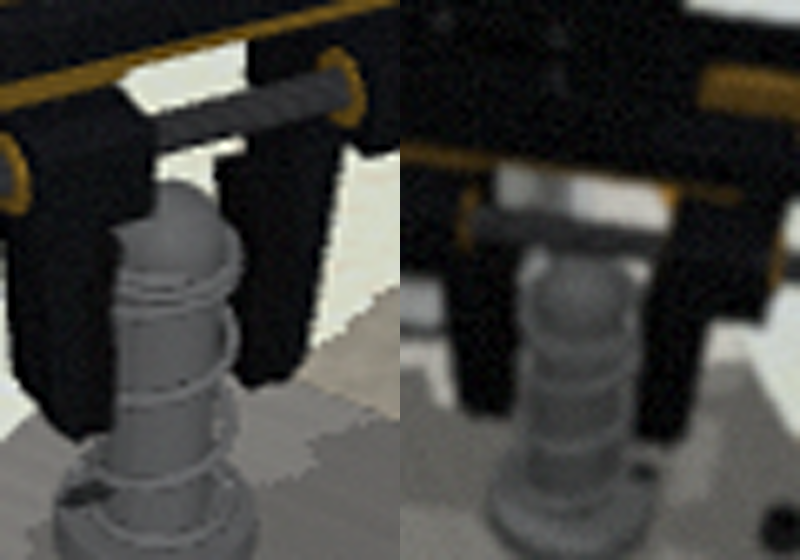

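Turning further no longer relaxes the force (about 6 N), which suggests the spring is seated on the collar. I'll open and check.

>>> carry_out --commands '[[[0, 0, 0, 0, 0, -0.05, 2.8], [0, 0, 0, 0, 0, -0.05, 3.4], [0, 0, 0, 0, 0, -0.05, 4.5], [0, 0, 0, 0, 0, -0.05, 6], [0, 0, 0, 0, 0, -0.05, 6], [0, 0, 0, 0, 0, -0.05, 6], [0, 0, 0, 0, 0, -1.5, 6], [0, 0, 0, 0, 0, -4, 7], [0, 0, 0, 0, 0, -7.5, 7], [0, 0, 0, 0, 0, -11, 7]]]'

```text
clock: 17.73
tool_pos: [0.5599, 0.0397, 0.1908]
eef_rot: [0.808, 0.59, -0.001, -0.001]
contact_force: [-0.5, 0.1, 0.1]
opening: 0.794
```

>>> carry_out --commands '[[[0, 0, 0, -2, 0, -2, 7], [0, 0, 0, -5, 0, -3, 7], [0, 0, 0, -8, 0, -3, 7], [0, 0, 0, -8, 0, -3, 7], [0, 0, 0, -8, 0, -3, 7]]]'

```text
clock: 18.15
tool_pos: [0.5357, -0.0386, 0.2205]
eef_rot: [0.809, 0.588, -0.001, 0.0]
contact_force: [1.4, 0.6, 0.1]
opening: 0.794
```

Run:
```python
from ov import *
from plant import r
import pickle
W=r.snapshot("wrist");S=r.snapshot("scene");D=r.snapshot("side");pickle.dump((S,D,W),open("s9.pkl","wb"))
s=r.get_state();print(s["clock"],s["tool_pos"],s["contact_force"],s["opening"])
g=lambda d,x,y,w,h:np.clip(cv2.resize(d["pixels"][y:y+h,x:x+w,::-1],(400,560),interpolation=cv2.INTER_CUBIC)*1.4,0,255).astype(np.uint8)
cv2.imwrite("pics/m1.png",np.hstack([g(S,325,240,60,84),g(D,305,165,60,84)]))
cv2.imwrite("pics/m2.png",W["pixels"][:,:,::-1])
```

```text
18.3 [ 0.53667981 -0.03487004  0.22001935] [ 1.11430037 -0.14292984 -0.22755788] 0.7937204863825557
```

View pics/m1.png

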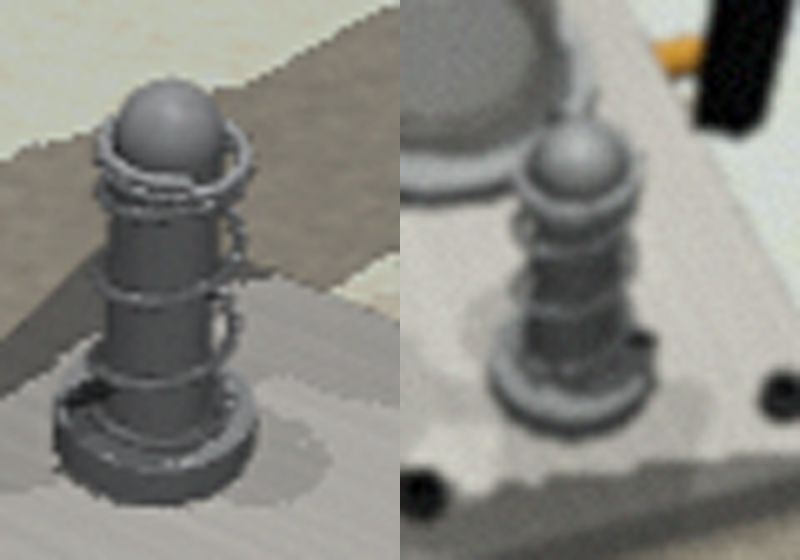

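View pics/m2.png

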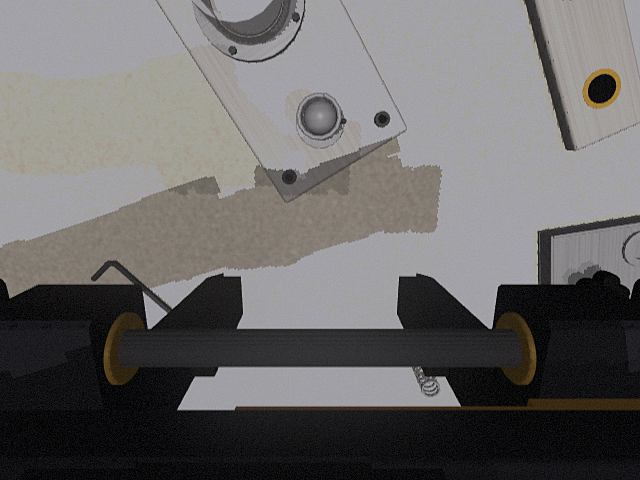

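Run:
```python
from ov import *
import pickle
S,D,W=pickle.load(open("s9.pkl","rb"))
def al(d,roi,k,z,yaw,bias):
    import copy; e=dict(d); m=np.array(d["mtx"]).copy(); m[0,2]+=bias[0]; m[1,2]+=bias[1]; e["mtx"]=m
    return ov(e,roi,k,np.array([.561,.0398,z]),np.deg2rad(yaw),(.561,.0398))
a=[al(S,(330,248,46,66),8,.042,y,(.45,1.6)) for y in (-85,)]
b=g=np.clip(cv2.resize(S["pixels"][248:314,330:376,::-1],None,fx=8,fy=8,interpolation=cv2.INTER_CUBIC)*1.5,0,255).astype(np.uint8)
cv2.imwrite("pics/n1.png",np.hstack([b,a[0]]))
```

```text
(no output)
```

View pics/n1.png

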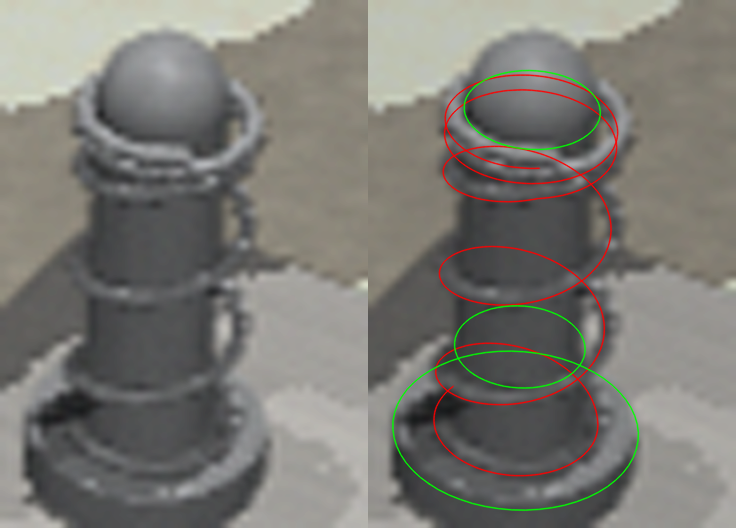

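>>> carry_out --commands '[[[0, 0, 0, -1.5, 0, 2, 7], [0, 0, 0, -2, 0, 5, 7], [0, 0, 0, -2, 0, 8, 7], [0, 0, 0, -2, 0, 9, 7], [0, 0, 0, -2, 0, 9, 7], [0, 0, 0, -2, 0, 9, 7]]]'

```text
clock: 18.8
tool_pos: [0.5309, -0.0542, 0.1304]
eef_rot: [0.807, 0.59, 0.0, -0.0]
contact_force: [0.1, -0.1, 0.8]
opening: 0.795
```

Run:
```python
from ov import *
from plant import r
import pickle
W=r.snapshot("wrist");c=cam(W);pickle.dump(W,open("s10.pkl","wb"))
u=proj(c,[.561,.0398,.06])[0];print(u,r.get_state()["tool_pos"])
x=int(u[0])-50;y=max(0,int(u[1])-50)
a=np.clip(cv2.resize(W["pixels"][y:y+100,x:x+100,::-1],None,fx=6,fy=6,interpolation=cv2.INTER_CUBIC)*1.3,0,255).astype(np.uint8)
cv2.imwrite("pics/o1.png",a)
cv2.imwrite("pics/o2.png",ov(W,(x,y,100,100),6,np.array([.561,.0398,.042]),np.deg2rad(-85),(.561,.0398)))
```

```text
[319.57506427  79.35219268] [ 0.53146088 -0.05443602  0.13116713]
```

View pics/o1.png

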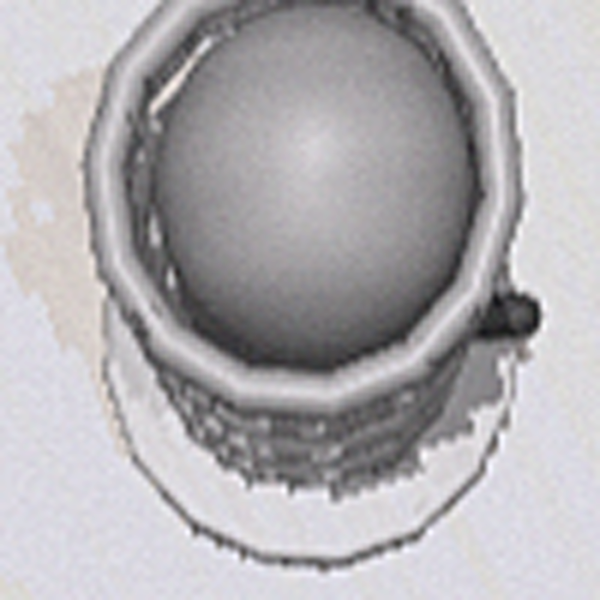

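View pics/o2.png

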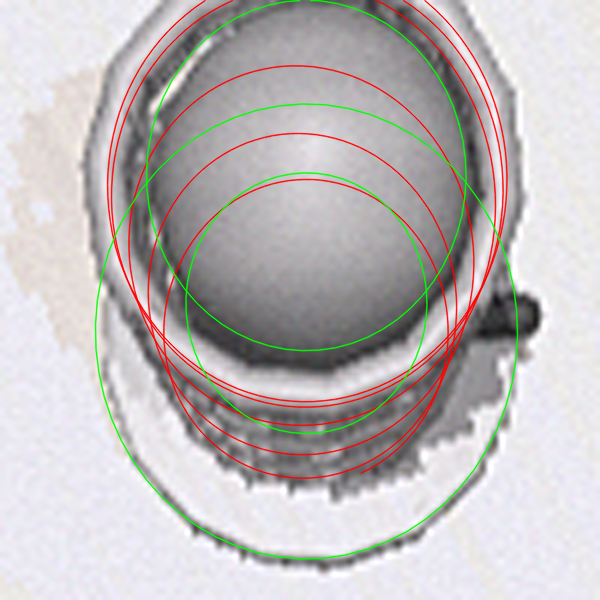

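The close wrist view shows the spring round the rod with the pin out at the right (520,315). The model at z = 42 mm matches: bottom coil front at row 478 against ~480, and top ring width 397 against ~391, so it is not standing high. The gripper is clear, so I'll hand in.

```bash
python3 -c "
from plant import r
print(r.finish_job(), r.get_state()['clock'])"
```

```text
the job is handed in; nothing more can be done
the job is handed in; nothing more can be done
```

I threaded the large spring over the bare rod, lowered it onto the pin with the wire end about 60° counter-clockwise of it, and screwed it clockwise under the pin. Then I released it and handed the job in after about 19 s. No verdict came back, so the result rests on the checks below.

**Method:** after the spring reached the pin I let go once, re-centred the gripper on the rod and gripped again before twisting. In all I turned it about 133° clockwise, descending about 6 mm at the coil's pitch.

**Force:** the highest reading I saw was about 6 N against the 20 N limit, sampled between moves. At the end, turning further no longer relaxed it, which fits a hard stop on the collar.

**Seating:**
- **Wrist view:** the close overlay puts the underside at collar height within my measuring error, with the top ring about 0.5 mm off the rod axis.
- **Scene view:** the lower coils agreed, but the top ring sat about 0.6 px (under 1 mm) higher than the model. I put that down to calibration and did not resolve it.

**Rest of the scene:** the gripper was open and clear of everything at hand-in. I never worked near the short spring and it was still standing in the later wrist view, but I did not measure its position again.

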